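# Fit and lock the filter cassettes of the spray corner's air cleaner

### The arm

A 6-joint arm with a two-finger parallel gripper is mounted at the origin on the work surface. World frame = base frame: x ahead of the robot, y to its left, z up, the work surface at z = 0. Lengths are in m, angles in degrees, forces in N, time in s.
With the tool pointing down it reaches from about 0.4 to 0.825 m from the base axis. Payload 7 kg.
Tool frame: the origin (TCP) lies on the centre line of the jaws, within the pads' length; the fingertips stand 14 mm ahead of it and the grasp point (between the pads) lies 5 mm behind it; z points along the fingers, y is the line along which they close (so a half turn about z gives the same grasp; the last joint's range is limited). The gripper opens to 88 mm and grips with 3 to 60 N. Pads are 19 mm wide; open, the fingers measure 130 mm over their backs; the gripper's body (78 mm by 193 mm) begins 47 mm behind the grasp point.
Start: joints at [90.476, 20.546, 0.682, 0, -70.136, -16.507], TCP at [0.186, 0.649, 0.241] pointing down, gripper open.
Joint ranges: [-176.03, 176.03], [-82.01, 121.73], [-58.28, 71.71], [-173.87, 95.51], [-174.79, -0.11], [-173.66, 173.66]. Speed limits (degrees/s): [136.94, 136.94, 172.46, 180, 180, 180].

### API

Orientations are given as [roll, pitch, yaw] about the fixed x, y, z axes, in that order (R = Rz(yaw) Ry(pitch) Rx(roll)).
In Python, from plant import r gives the robot as it stands.
- The arm moves only by the tool send_rows, never from a script. Its argument "steps" is a list of rows, each an object with "dp": the shift along the tool's x, y, z in mm, a list of three; "roll": the turn about the tool's z in rad; "jaw": the opening in per cent of the stroke, from 0 (shut) to 100 (fully open). In form: [{"dp": [tx, ty, tz], "roll": roll, "jaw": jaw}, ...]. A call has 1 to 5 rows; each row is the pose to reach, as a shift and turn from the pose commanded when the call began, along the tool's axes at that moment; what a row does not reach only later rows make up. A row lasts 1/8 s, in which the tool goes at most 62.5 mm and 10.7 degrees, less where a joint would pass 70% of its speed; a pose out of reach is approached as far as the arm can. A call with a gripper value outside its range is refused whole. The fingers move at their own pace and stop on an object; "newtons" is the grip in N (left out, the last holds). Time passes only in rows, so rows that repeat a pose let the fingers close. It gives the time, the measured TCP pose, the force, the opening and the grip force at its end, in the units of the state.
- r.get_state(): the state, without advancing time (a new reading comes with each control period).
- r.capture(name): name is "scene" or "top"; returns a dict with "image" (400x640x3 uint8, blue, green, red), "K" (3x3 intrinsics, pixels), "dist" ([k1, k2, p1, p2, k3] as OpenCV has them; the pictures are not rectified), "rvec" (rotation vector, rad) and "tvec" (3), from world to camera coordinates, as OpenCV has them. Camera axes: x right, y down, z forward; pixel columns grow to the right and rows downward; lengths in m; the calibration is good to about 2 mm. A picture is of the moment at which its call begins. There is no depth.
- r.close_job(): hands the job in; it is judged then, once.
The state is a dict: "time_s": time; "joints": joint angles; "qd": joint speeds; "joint_torque": joint torques, N m; "tcp_pos": TCP position; "eef_rot": TCP orientation; "contact_force": force on the tool from outside, world axes, zero at the start; "moment": the same for the moment, N m; "gripper_width": finger opening in m; "gripper_force": force on a finger pad.
Only numpy, scipy, OpenCV 4.12 (cv2) and the standard library are available. Lean on these libraries where they do the work, as an engineer would, in place of code of your own. Each camera call takes 0.05 s, during which the arm holds its last target. There are 200 camera calls.

### The job

Get the air cleaner ready: slide every filter cassette lying on the bench into a bay of the tray, one to a bay, fully home so that the spring catch clicks out behind it, and with the flat screwdriver in the slot turn the lock of each loaded bay clockwise until its arm lies over the cassette, against the stop. Then stand the screwdriver back in its stand, and only after that turn the knob on the control box clockwise past its click to run. Turn the locks with the screwdriver only, never with the fingers, and leave the glue bottle, paint can and mug where they are.

Things in the scene. Friction and masses are not known exactly. Their poses are not given: they have to be found in the camera images.
- tray: fixed tray: plate 10 mm thick, its x -170 to +105, y -150 to +150 mm, with three open-topped bays at y = -90, 0, +90 mm. Cassettes slide along the plate in +x into a bay between guides 22 mm high, 54 mm apart inside (+y guide from x = -50, -y guide from -80 mm), mouth flared to about 74 mm at x = -111 mm, back stop at +52 mm, 28 mm high. Origin on the bench under the middle bay's bay point
- run_knob (a joint): turn of the bar knob on the control box, rad, grows clockwise seen from above; 0 = off (as found, at its stop), 1.2 = run (other stop). A snap spring holds it at either end (about 0.12 N m to leave it, less towards the middle); past 0.6 it clicks over to 1.2 by itself when let go
- knob_grip (a point): middle of the grip bar of the knob on top of the grey control box (110 x 110 x 55 mm, fixed on the bench), on the turning axis, 82 mm above the bench; the bar is 60 mm long, 14 mm thick, 66 to 96 mm above the bench; the point's x axis points along the bar
- ctrlbox: grey control box fixed on the bench, 110 x 110 x 55 mm, carrying the knob on its top; origin at the centre of its underside
- stand: wooden screwdriver stand fixed on the bench, 70 x 70 x 65 mm block with a 34 x 34 mm square well right through; origin at the centre of its underside, z up
- driver: stubby flat screwdriver, 116 mm, 0.15 kg, upright in the stand with its collar on the stand's top (tip 5 mm above the bench). Origin mid tip edge, z up to the handle. Blade 22 mm wide (x), 3 mm thick (y), 16 mm long; shank 10 mm thick; round collar 56 mm across, z = 60 to 66 mm; square wooden handle 24 x 24 mm, faces square to x and y, z = 66 to 116 mm
- bay0 (a point): bay 0: point on the tray's floor (10 mm above the bench) where the middle of a seated cassette's underside comes; axes as the tray's, +x is the sliding-in direction. About 2 mm of play each way
- catch0 (a joint): spring catch of bay 0, in the +y guide at the mouth, 82 to 52 mm before the bay point: a sloped nose 7 mm into the cassette's path. Value in m: 0 = sprung out, up to 0.011 as it is pushed aside (2 to 5 N; sliding in takes about 4 N); springs back to 0 behind the cassette's tail once that is home
- lock0: bay 0's lock, 80 mm past the bay point in +x: brass screw head 30 mm across on a 16 mm wide arm reaching 48 mm along its -y. Open, the arm points to the tray's -y (up to 0.35 rad turned at start); a quarter turn clockwise to a stop brings it to -x, over the cassette. 0.06 N m. Origin on axis, 43 mm above the bench. Slot along its y, 6 mm wide, open ends, floor z = 10, top z = 17 mm
- cassette0: filter cassette, may be absent: grey box 100 mm (x) by 50 mm (y) by 30 mm, 0.16 kg, same at both ends, with a black handle fin on top: 44 mm along x, 14 mm thick, from 30 to 72 mm above the underside. Origin at the centre of the underside. Cassettes are interchangeable; any bay will do
- bay1 (a point): bay 1: point on the tray's floor (10 mm above the bench) where the middle of a seated cassette's underside comes; axes as the tray's, +x is the sliding-in direction. About 2 mm of play each way
- catch1 (a joint): spring catch of bay 1, in the +y guide at the mouth, 82 to 52 mm before the bay point: a sloped nose 7 mm into the cassette's path. Value in m: 0 = sprung out, up to 0.011 as it is pushed aside (2 to 5 N; sliding in takes about 4 N); springs back to 0 behind the cassette's tail once that is home
- lock1: bay 1's lock, 80 mm past the bay point in +x: brass screw head 30 mm across on a 16 mm wide arm reaching 48 mm along its -y. Open, the arm points to the tray's -y (up to 0.35 rad turned at start); a quarter turn clockwise to a stop brings it to -x, over the cassette. 0.06 N m. Origin on axis, 43 mm above the bench. Slot along its y, 6 mm wide, open ends, floor z = 10, top z = 17 mm
- cassette1: filter cassette, may be absent: grey box 100 mm (x) by 50 mm (y) by 30 mm, 0.16 kg, same at both ends, with a black handle fin on top: 44 mm along x, 14 mm thick, from 30 to 72 mm above the underside. Origin at the centre of the underside. Cassettes are interchangeable; any bay will do
- bay2 (a point): bay 2: point on the tray's floor (10 mm above the bench) where the middle of a seated cassette's underside comes; axes as the tray's, +x is the sliding-in direction. About 2 mm of play each way
- catch2 (a joint): spring catch of bay 2, in the +y guide at the mouth, 82 to 52 mm before the bay point: a sloped nose 7 mm into the cassette's path. Value in m: 0 = sprung out, up to 0.011 as it is pushed aside (2 to 5 N; sliding in takes about 4 N); springs back to 0 behind the cassette's tail once that is home
- lock2: bay 2's lock, 80 mm past the bay point in +x: brass screw head 30 mm across on a 16 mm wide arm reaching 48 mm along its -y. Open, the arm points to the tray's -y (up to 0.35 rad turned at start); a quarter turn clockwise to a stop brings it to -x, over the cassette. 0.06 N m. Origin on axis, 43 mm above the bench. Slot along its y, 6 mm wide, open ends, floor z = 10, top z = 17 mm
- cassette2: filter cassette, may be absent: grey box 100 mm (x) by 50 mm (y) by 30 mm, 0.16 kg, same at both ends, with a black handle fin on top: 44 mm along x, 14 mm thick, from 30 to 72 mm above the underside. Origin at the centre of the underside. Cassettes are interchangeable; any bay will do
- glue_bottle: white glue bottle, 64 mm across, 150 mm high, a bystander; origin at the centre of its underside
- paint_can: metal paint can, 80 mm across, 110 mm high, a bystander; origin at the centre of its underside
- mug: white mug, 80 mm across, 90 mm high, a bystander; origin at the centre of its underside
Things that resemble listed ones, but are neither listed nor needed, are in the scene too. What is shaped like the cassette2 but orange is not meant. Leave any yellow look-alike of the driver alone.

How it is judged:
By the outcome, as a careful person would: the job done as asked, in the order asked, and still so for the second after the job is handed in, with the robot touching nothing.
Of cassette0, cassette1, cassette2 only 2 to 3 are there at a start; the rules pass over those that are not, and their reading is None.
At some moment in a run one of cassette0, cassette1, cassette2 may be knocked a few centimetres aside while the robot is not near it.
It also fails if it takes over 210 s, if anything falls off the work surface, if the arm or the gripper's body presses on something with over 40 N, if the wrist force passes 120 N, or if a joint passes its speed limit or range.

## Working session

There is one attempt and no reset: what is moved stays moved. The work goes in short steps, Python scripts to look and compute and a tool call to move; the robot and the scene stay as the last step left them, time stands still between calls to the robot, and variables do not carry over. Pictures are saved under pics/ and viewed, at most 14 in all, crops included, and the job is handed in when it is done.

Besides the shell and the picture viewer there is one more tool, called after ">>>" as name(argument=value, ...) on one line, values as JSON. send_rows: Moves the arm, as the interface text tells. Its arguments: {"type":"object","properties":{"steps":{"type":"array","items":{"type":"object","properties":{"dp":{"type":"array","items":{"type":"number"}},"roll":{"type":"number"},"jaw":{"type":"number"}}}},"newtons":{"type":"number"}},"required":["steps"]}

```bash
mkdir -p pics; ls; cat > h.py <<'E'
import numpy as np, cv2
from plant import r
def snap(cam,name):
    c=r.capture(cam); cv2.imwrite(f'pics/{name}.png',c['image']); np.savez(f'pics/{name}.npz',**{k:np.array(v) for k,v in c.items()}); return c
def load(name): return np.load(f'pics/{name}.npz')
def px2w(c,pts,z):
    p=cv2.undistortPoints(np.array(pts,float).reshape(-1,1,2),c['K'],c['dist']).reshape(-1,2)
    R,_=cv2.Rodrigues(c['rvec']); t=np.array(c['tvec']).reshape(3)
    o=-R.T@t; d=np.c_[p,np.ones(len(p))]@R
    s=(np.broadcast_to(z,len(p))-o[2])/d[:,2]
    return o+d*s[:,None]
def w2px(c,P):
    return cv2.projectPoints(np.array(P,float).reshape(-1,1,3),c['rvec'],c['tvec'],c['K'],c['dist'])[0].reshape(-1,2)
def crop(name,x0,y0,x1,y1,f,out):
    im=cv2.imread(f'pics/{name}.png')[y0:y1,x0:x1]; cv2.imwrite(f'pics/{out}.png',cv2.resize(im,None,fx=f,fy=f,interpolation=cv2.INTER_CUBIC))
E
python3 - <<'E'
from h import *
a=snap('top','top0');b=snap('scene','scene0')
for c in (a,b):
    R,_=cv2.Rodrigues(c['rvec']); print(-R.T@np.array(c['tvec']).reshape(3), R[2])
for n in('top0','scene0'): im=cv2.imread(f'pics/{n}.png'); cv2.imwrite(f'pics/{n}_.png',cv2.resize(im,(800,500)))
s=r.get_state();print(s)
E
```

```text
pics
[ 0.41929759 -0.05187814  1.35038399] [ 8.27987090e-02  3.27430850e-04 -9.96566238e-01]
[ 0.91476118 -0.67763611  1.10745976] [-0.30622497  0.49633023 -0.81233156]
{'time_s': 0.1, 'joints': array([ 9.04745176e+01,  2.05868873e+01,  6.39513728e-01, -1.90275538e-02,
       -7.01351836e+01, -1.65081637e+01]), 'qd': array([-0.05493927, -0.14633432,  0.22903644,  0.04706789, -0.06030824,
        0.01286726]), 'joint_torque': array([-1.32663590e-03, -5.84159410e+01,  2.93752974e+01,  7.01541871e+00,
        1.01934996e-02, -5.01192790e-05]), 'tcp_pos': array([0.18632321, 0.64834506, 0.23972103]), 'eef_rot': array([ 1.79915763e+02, -6.31032511e-03, -1.60401200e+01]), 'contact_force': array([-0.30685136, -0.12197   , -0.62731703]), 'moment': array([-0.00197692, -0.0021381 ,  0.03766778]), 'gripper_force': 0.0, 'gripper_width': 0.08739183064077705}
```

View pics/top0_.png

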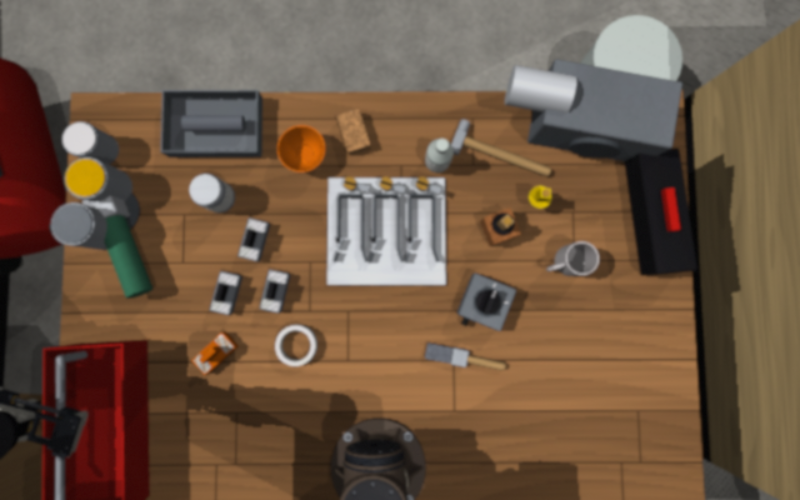

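View pics/scene0_.png

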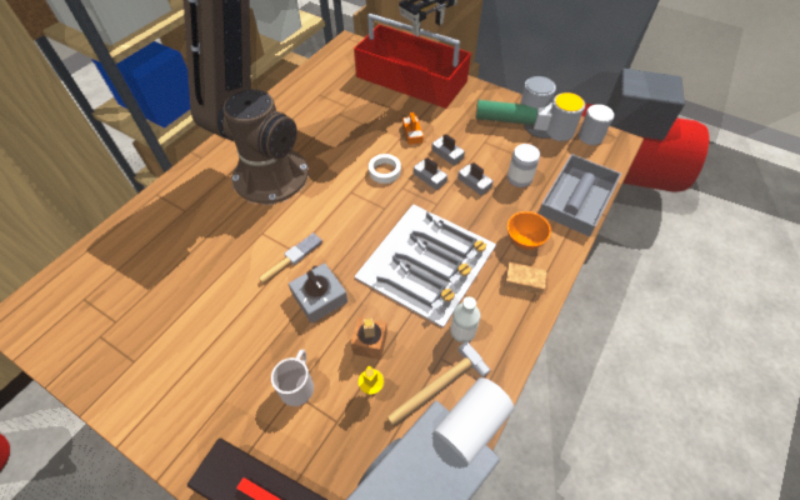

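The top view (800x500 scale) shows three grey cassettes at about (253,240), (226,292) and (275,290). The tray is at (387,231), the driver stand at (502,226), the control box at (488,300) and the yellow look-alike at (541,197). I'll enlarge for measurement.

```bash
python3 - <<'E'
from h import *
crop('top0',150,130,370,260,3.6,'c1')
crop('top0',330,130,450,270,4.2,'c2')
E
```

```text
(no output)
```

View pics/c1.png

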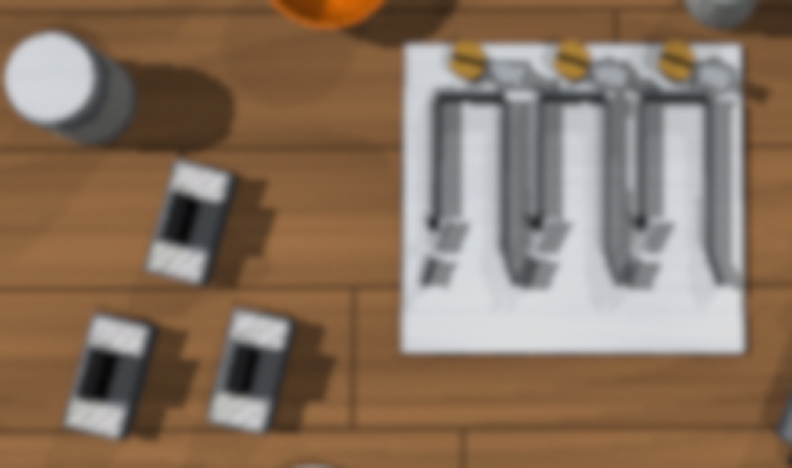

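View pics/c2.png

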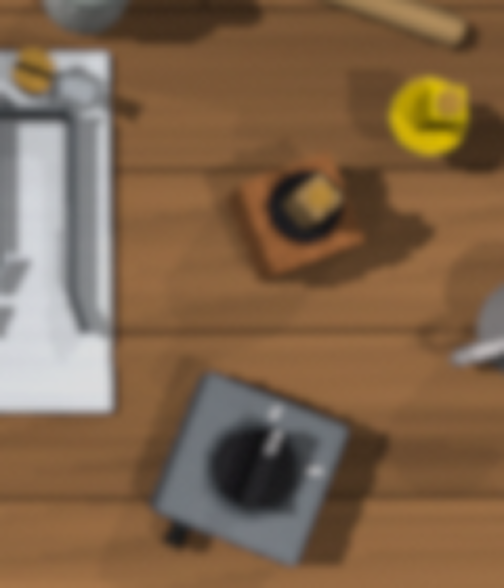

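The crops show the tray plate with corners in c1 at (404,42) and (745,353), and the cassettes at (190,222), (110,376) and (252,370). In c2 the driver handle is at about (320,197) and the knob at (255,468), with its off mark at (275,412). I'll fit the models in both cameras.

```bash
cat > fit.py <<'E'
from h import *
from scipy.optimize import minimize
def box(x0,x1,y0,y1,z0,z1): return np.array([[x,y,z] for x in(x0,x1) for y in(y0,y1) for z in(z0,z1)],float)
def render(c,parts,p,shape,off,f=4):
    m=np.zeros((shape[0]*f,shape[1]*f),np.uint8); co,s=np.cos(p[2]),np.sin(p[2])
    for P in parts:
        W=np.c_[p[0]+co*P[:,0]-s*P[:,1],p[1]+s*P[:,0]+co*P[:,1],P[:,2]]
        q=(w2px(c,W)-off+0.5)*f-0.5
        cv2.fillConvexPoly(m,cv2.convexHull((q*16).astype(np.int32)),255,shift=4)
    return cv2.resize(m,(shape[1],shape[0]),interpolation=cv2.INTER_AREA)/255.
def fit(cams,parts,p0,maskf,pad=10,rot=True):
    data=[]
    for c in cams:
        P=np.vstack(parts); W=P+[p0[0],p0[1],0]; q=w2px(c,W); a=np.maximum(q.min(0).astype(int)-pad,0); b=q.max(0).astype(int)+pad
        im=c['image'][a[1]:b[1],a[0]:b[0]]; m=maskf(im)
        data.append((c,m,a))
    def cost(p):
        e=0
        for c,m,a in data:
            g=render(c,parts,p,m.shape,a); e+=1-np.minimum(g,m).sum()/np.maximum(g,m).sum()
        return e
    best=None
    for y in (p0[2]-.15,p0[2],p0[2]+.15):
        s=minimize(cost,[p0[0],p0[1],y],method='Nelder-Mead',options=dict(initial_simplex=[[p0[0]-.006,p0[1],y],[p0[0]+.006,p0[1]+.006,y],[p0[0],p0[1]-.006,y+.1],[p0[0],p0[1],y-.1]],xatol=1e-4,fatol=1e-5))
        if best is None or s.fun<best.fun: best=s
    return best.x,best.fun
def grey(im,t=75,sat=60):
    h=cv2.cvtColor(im,cv2.COLOR_BGR2HSV).astype(float)
    m=1/(1+np.exp((h[...,1]-sat)/10.))
    return m
CAS=[box(-.05,.05,-.025,.025,0,.03),box(-.022,.022,-.007,.007,.03,.072)]
TRAY=[box(-.17,.105,-.15,.15,0,.01)]
CTRL=[box(-.055,.055,-.055,.055,0,.055)]
E
python3 - <<'E'
from fit import *
T,S=load('top0'),load('scene0')
def c1(u,v): return ((u+.5)/3.6-.5+150,(v+.5)/3.6-.5+130)
def c2(u,v): return ((u+.5)/4.2-.5+330,(v+.5)/4.2-.5+130)
tc=px2w(T,[c1(404,42),c1(742,42),c1(746,353),c1(401,353)],.01); print('tray corners',tc.round(4).tolist())
for n,(u,v) in dict(A=(190,222),B=(110,376),C=(252,370)).items():
    w=px2w(T,[c1(u,v)],.03)[0]
    for cams in ([T],[S],[T,S]):
        p,f=fit(cams,CAS,[w[0],w[1],-.25],grey); print(n,p[:2].round(4),np.degrees(p[2]).round(1),round(f,3))
t0=tc.mean(0)
print('knob, off, run', px2w(T,[c2(255,468),c2(275,412),c2(316,470)],[.096,.055,.055]).round(4).tolist())
for cams in ([T],[S],[T,S]):
    w=px2w(T,[c2(252,468)],.055)[0]; p,f=fit(cams,CTRL,[w[0],w[1],-.35],grey,pad=6); print('ctrl',p[:2].round(4),np.degrees(p[2]).round(1),round(f,3))
print('locks',px2w(T,[c1(469,61),c1(573,61),c1(677,61)],.06).round(4).tolist())
print('handle top',px2w(T,[c2(320,197)],.121), 'collar',px2w(T,[c2(305,206)],.071))
print('stand corners',px2w(T,[c2(236,193),c2(322,160),c2(362,238),c2(272,278)],.065).round(4).tolist())
im=S['image']
cv2.imwrite('pics/c3.png',np.hstack([cv2.resize(im[235:295,265:325],(390,390),interpolation=2),cv2.resize(T['image'][155:205,380:430],(390,390),interpolation=2)]))
E
```

```text
tray corners [[0.7247, 0.1281, 0.01], [0.723, -0.1738, 0.01], [0.4457, -0.1738, 0.01], [0.4474, 0.1292, 0.01]]
A [0.5628 0.314 ] -14.1 0.076
A [0.5597 0.3187] -15.8 0.426
A [0.563 0.315] -14.9 0.528
B [0.4294 0.3822] -14.8 0.067
B [0.4259 0.3872] -16.2 0.578
B [0.4288 0.3824] -14.2 0.664
C [0.4329 0.2589] -12.8 0.082
C [0.4296 0.2632] -14.1 0.486
C [0.4329 0.2592] -12.9 0.594
knob, off, run [[0.4042, -0.2641, 0.096], [0.4442, -0.2864, 0.055], [0.4021, -0.3152, 0.055]]
ctrl [ 0.403  -0.2704] -22.1 0.049
ctrl [ 0.3996 -0.2649] -24.1 0.207
ctrl [ 0.4024 -0.269 ] -22.0 0.294
locks [[0.6965, 0.0655, 0.06], [0.696, -0.0239, 0.06], [0.6955, -0.1132, 0.06]]
handle top [[ 0.59232729 -0.30885792  0.121     ]] collar [[ 0.59285048 -0.30830485  0.071     ]]
stand corners [[0.6035, -0.2595, 0.065], [0.6274, -0.3226, 0.065], [0.57, -0.3504, 0.065], [0.5411, -0.2844, 0.065]]
```

View pics/c3.png

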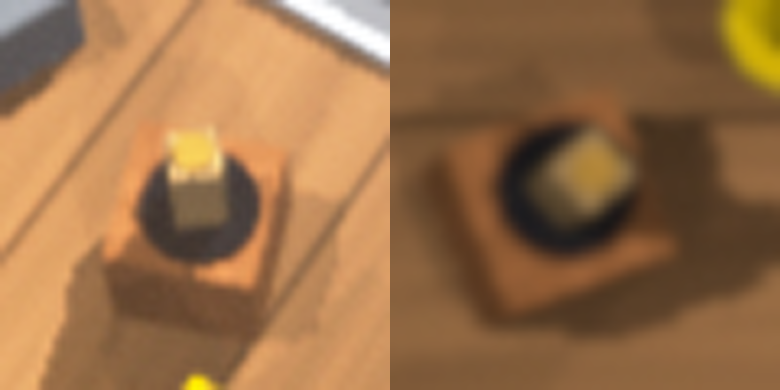

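The joint fits agree to a few mm between cameras: cassettes near (.561,.316), (.427,.384) and (.431,.261), tray origin near (.617,-.023), yaw about -0.3°. Now the first move, to above cassette A.

>>> send_rows(steps=[{"dp":[45,22,2],"roll":0,"jaw":60},{"dp":[95,46,4],"roll":0,"jaw":60},{"dp":[150,72,6],"roll":0,"jaw":60},{"dp":[200,96,8],"roll":0,"jaw":60},{"dp":[250,120,10],"roll":0,"jaw":60}], newtons=30)

```text
time_s: 0.72
tcp_pos: [0.3946, 0.4628, 0.2303]
eef_rot: [180.0, 0.0, -16.0]
contact_force: [0.9, 0.8, 0.6]
gripper_width: 0.0532
gripper_force: 0.0
```

>>> send_rows(steps=[{"dp":[50,24,20],"roll":0,"jaw":60},{"dp":[100,48,40],"roll":0,"jaw":60},{"dp":[150,72,60],"roll":0,"jaw":60},{"dp":[202,96,81],"roll":-0.017,"jaw":60},{"dp":[202,96,81],"roll":-0.017,"jaw":60}])

```text
time_s: 1.35
tcp_pos: [0.5624, 0.3124, 0.1466]
eef_rot: [179.8, 0.1, -15.3]
contact_force: [-1.3, -0.0, -0.0]
gripper_width: 0.0526
gripper_force: 0.0
```

```bash
cat >> fit.py <<'E'
import sys
def go(cur,x,y,z,yaw):
    """cur = (x,y,z,yawdeg) commanded; prints dp mm and roll rad"""
    a=np.radians(cur[3]); d=np.array([x-cur[0],y-cur[1]])*1e3
    roll=(cur[3]-yaw+180)%360-180
    print('dp',np.round([d@[np.cos(a),np.sin(a)],d@[np.sin(a),-np.cos(a)],(cur[2]-z)*1e3],1),'roll',round(np.radians(roll),3))
def st():
    s=r.get_state(); print('t',round(s['time_s'],2),'tcp',s['tcp_pos'].round(4),'rot',s['eef_rot'].round(2),'F',s['contact_force'].round(1),'M',s['moment'].round(2),'w',round(s['gripper_width'],4),'gf',round(s['gripper_force'],1)); return s
E
python3 - <<'E'
from fit import *
s=st(); p=s['tcp_pos']; go((*p,s['eef_rot'][2]),.5613,.3165,.052,-15)
T,S=load('top0'),load('scene0')
for cams in ([T],[S]):
    p,f=fit(cams,TRAY,[.617,-.023,0],grey,pad=8); print('tray',p[:2].round(4),np.degrees(p[2]).round(2),round(f,3))
def yel(im):
    h=cv2.cvtColor(im,cv2.COLOR_BGR2HSV).astype(float)
    return 1/(1+np.exp(-(h[...,0]-15.5)/.7))/(1+np.exp(-(h[...,2]-65)/6.))
H=[box(-.012,.012,-.012,.012,.071,.121)]
for n,cams in dict(T=[T],S=[S]).items():
    p,f=fit(cams,H,[.592,-.306,-.7],yel,pad=3); print('handle',p[:2].round(4),np.degrees(p[2]).round(1)%90,round(f,3))
c=lambda u,v:((u+.5)/3.6-.5+150,(v+.5)/3.6-.5+130)
print('can',px2w(T,[c(50,80)],.11))
E
```

```text
t 1.35 tcp [0.5624 0.3124 0.1466] rot [ 1.7976e+02  1.5000e-01 -1.5330e+01] F [-1.3 -0.  -0. ] M [ 0.03  0.11 -0.02] w 0.0526 gf 0.0
dp [-2.1 -3.7 94.6] roll -0.006
tray [ 0.6151 -0.0224] -0.3 0.065
tray [ 0.6151 -0.0184] -0.47 0.148
handle [ 0.5936 -0.3091] 50.5 0.16
handle [ 0.5902 -0.3033] 39.7 0.293
can [[0.67143389 0.40567222 0.11      ]]
```

>>> send_rows(steps=[{"dp":[0,0,35],"roll":0,"jaw":60},{"dp":[0,0,70],"roll":0,"jaw":60},{"dp":[0,0,90],"roll":0,"jaw":60},{"dp":[0,0,90],"roll":0,"jaw":60},{"dp":[0,0,90],"roll":0,"jaw":60}])

```text
time_s: 1.98
tcp_pos: [0.5615, 0.3171, 0.0606]
eef_rot: [-179.9, -0.0, -15.0]
contact_force: [-0.5, -0.1, 0.1]
gripper_width: 0.0526
gripper_force: 0.0
```

>>> send_rows(steps=[{"dp":[0,0,0],"roll":0,"jaw":0},{"dp":[0,0,0],"roll":0,"jaw":0},{"dp":[0,0,0],"roll":0,"jaw":0},{"dp":[0,0,0],"roll":0,"jaw":0},{"dp":[0,0,0],"roll":0,"jaw":0}])

```text
time_s: 2.6
tcp_pos: [0.561, 0.3161, 0.0594]
eef_rot: [180.0, 0.0, -15.1]
contact_force: [-0.2, 0.5, -2.8]
gripper_width: 0.0138
gripper_force: 30.0
```

```bash
python3 - <<'E'
from fit import *
st()
T=snap('top','top1');S=snap('scene','scene1')
cv2.imwrite('pics/c4.png',np.hstack([cv2.resize(T['image'][140:240,160:260],(400,400),interpolation=2),cv2.resize(S['image'][90:190,320:420],(400,400),interpolation=2)]))
go((.561,.3168,.06,-15),.5613,.3165,.13,-15)
E
```

```text
t 2.6 tcp [0.561  0.3161 0.0594] rot [ 1.7998e+02  2.0000e-02 -1.5070e+01] F [-0.2  0.5 -2.8] M [-0. -0. -0.] w 0.0138 gf 30.0
dp [  0.4   0.2 -70. ] roll 0.0
```

View pics/c4.png

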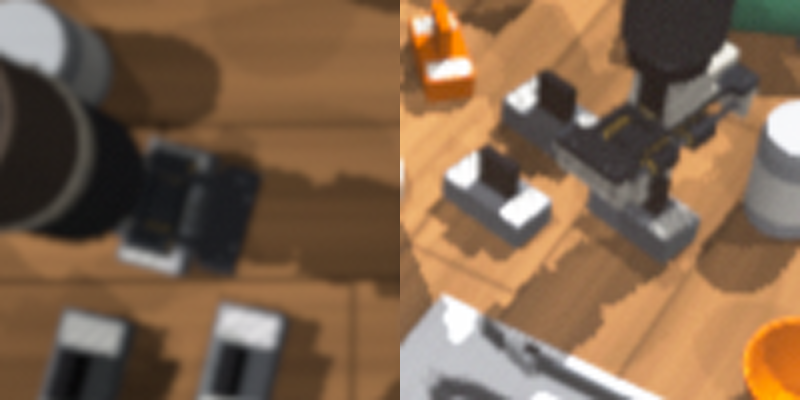

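Fin is gripped (13.8 mm). Lift and carry to in front of bay 2.

>>> send_rows(steps=[{"dp":[0,0,-45],"roll":0,"jaw":0},{"dp":[0,0,-90],"roll":0,"jaw":0},{"dp":[-7,44,-90],"roll":-0.043,"jaw":0},{"dp":[-16,98,-90],"roll":-0.09,"jaw":0},{"dp":[-25,154,-90],"roll":-0.15,"jaw":0}])

```text
time_s: 3.32
tcp_pos: [0.4961, 0.1728, 0.1494]
eef_rot: [180.0, 0.0, -6.3]
contact_force: [0.6, 0.2, -1.1]
gripper_width: 0.0138
gripper_force: 30.0
```

```bash
python3 - <<'E'
from fit import *
def apply(cur,dp,roll):
    a=np.radians(cur[3]); return (cur[0]+(dp[0]*np.cos(a)+dp[1]*np.sin(a))/1e3,cur[1]+(dp[0]*np.sin(a)-dp[1]*np.cos(a))/1e3,cur[2]-dp[2]/1e3,cur[3]-np.degrees(roll))
c=apply((.561,.3168,.06,-15.03),(-25,154,-90),-.15); print(np.round(c,4)); st()
go(c,.451,.0705,.09,-.35)
go(c,.451,.0705,.071,-.35)
E
cat >> fit.py <<'E'
def app(cur,dp,roll):
    a=np.radians(cur[3]); c=(cur[0]+(dp[0]*np.cos(a)+dp[1]*np.sin(a))/1e3,cur[1]+(dp[0]*np.sin(a)-dp[1]*np.cos(a))/1e3,cur[2]-dp[2]/1e3,cur[3]-np.degrees(roll)); print('cmd',np.round(c,4)); return c
E
```

```text
[ 0.4969  0.1746  0.15   -6.4356]
t 3.33 tcp [0.4961 0.1728 0.1494] rot [ 1.80e+02  1.00e-02 -6.33e+00] F [ 0.6  0.2 -1.1] M [-0.11 -0.14 -0.01] w 0.0138 gf 30.0
dp [-34.  108.5  60. ] roll -0.106
dp [-34.  108.5  79. ] roll -0.106
```

>>> send_rows(steps=[{"dp":[-17,54,0],"roll":-0.053,"jaw":0},{"dp":[-34,108.5,10],"roll":-0.106,"jaw":0},{"dp":[-34,108.5,50],"roll":-0.106,"jaw":0},{"dp":[-34,108.5,78.5],"roll":-0.106,"jaw":0},{"dp":[-34,108.5,78.5],"roll":-0.106,"jaw":0}])

```text
time_s: 3.95
tcp_pos: [0.4502, 0.0695, 0.07]
eef_rot: [179.9, 0.1, -0.4]
contact_force: [0.5, 0.1, -1.7]
gripper_width: 0.0138
gripper_force: 30.0
```

```bash
python3 - <<'E'
from fit import *
st();app((.4969,.1746,.15,-6.4356),(-34,108.5,78.5),-.106)
T=snap('top','top2');S=snap('scene','scene2')
cv2.imwrite('pics/c5.png',np.hstack([cv2.resize(T['image'][130:240,250:360],(400,400),interpolation=2),cv2.resize(S['image'][160:260,280:380],(400,400),interpolation=2)]))
E
```

```text
t 3.95 tcp [0.4502 0.0695 0.07  ] rot [ 1.7991e+02  1.5000e-01 -4.1000e-01] F [ 0.5  0.1 -1.7] M [-0.06  0.04 -0.07] w 0.0138 gf 30.0
cmd [ 0.451   0.0706  0.0715 -0.3622]
```

View pics/c5.png

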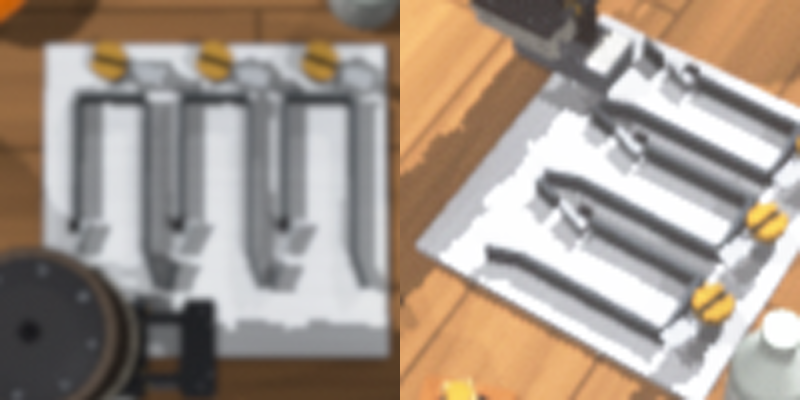

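The cassette is held just before bay 2's mouth, aligned. Slide it in.

>>> send_rows(steps=[{"dp":[18,0,0],"roll":0,"jaw":0},{"dp":[40,0,0],"roll":0,"jaw":0},{"dp":[62,0,0],"roll":0,"jaw":0},{"dp":[80,0,0],"roll":0,"jaw":0},{"dp":[95,0,0],"roll":0,"jaw":0}])

```text
time_s: 4.68
tcp_pos: [0.5466, 0.0686, 0.0712]
eef_rot: [179.9, 0.1, -0.4]
contact_force: [-1.5, -4.0, -3.1]
gripper_width: 0.0135
gripper_force: 30.0
```

>>> send_rows(steps=[{"dp":[15,0,0],"roll":0,"jaw":0},{"dp":[30,0,0],"roll":0,"jaw":0},{"dp":[45,0,0],"roll":0,"jaw":0},{"dp":[57,0,0],"roll":0,"jaw":0},{"dp":[65,0,0],"roll":0,"jaw":0}])

```text
time_s: 5.3
tcp_pos: [0.6118, 0.069, 0.071]
eef_rot: [180.0, 0.0, -0.4]
contact_force: [-1.7, -3.9, -1.5]
gripper_width: 0.0141
gripper_force: 30.0
```

>>> send_rows(steps=[{"dp":[3,0,0],"roll":0,"jaw":0},{"dp":[6,0,0],"roll":0,"jaw":0},{"dp":[8,0,0],"roll":0,"jaw":0},{"dp":[8,0,0],"roll":0,"jaw":0},{"dp":[8,0,0],"roll":0,"jaw":0}])

```text
time_s: 5.92
tcp_pos: [0.6175, 0.0692, 0.0709]
eef_rot: [-180.0, 0.1, -0.4]
contact_force: [-6.5, 0.7, 0.5]
gripper_width: 0.0137
gripper_force: 30.0
```

>>> send_rows(steps=[{"dp":[0,0,0],"roll":0,"jaw":50},{"dp":[0,0,0],"roll":0,"jaw":50},{"dp":[0,0,-40],"roll":0,"jaw":50},{"dp":[0,0,-80],"roll":0,"jaw":50},{"dp":[-50,-30,-100],"roll":0.05,"jaw":60}])

```text
time_s: 6.55
tcp_pos: [0.5724, 0.0996, 0.1734]
eef_rot: [-179.9, -0.3, -3.5]
contact_force: [-1.5, 2.3, 0.8]
gripper_width: 0.0487
gripper_force: 0.0
```

```bash
python3 - <<'E'
from fit import *
st();c=app((.619,.0696,.0715,-.36),(-50,-30,-100),.05)
T=snap('top','top3');S=snap('scene','scene3')
for n,g in dict(B=(.4285,.383),C=(.432,.2600)).items():
    for cams in ([T],[S]):
        p,f=fit(cams,CAS,[*g,-.25],grey); print(n,p[:2].round(4),np.degrees(p[2]).round(1),round(f,3))
go(c,.4313,.261,.12,-13.5)
cv2.imwrite('pics/c6.png',np.hstack([cv2.resize(T['image'][130:240,250:360],(400,400),interpolation=2),cv2.resize(S['image'][130:230,300:400],(400,400),interpolation=2)]))
E
```

```text
t 6.55 tcp [0.5724 0.0996 0.1734] rot [-179.9    -0.29   -3.45] F [-1.5  2.3  0.8] M [ 0.21  0.16 -0.01] w 0.0487 gf 0.0
cmd [ 0.5692  0.0999  0.1715 -3.2248]
B [0.4184 0.3653] 13.3 0.706
B [0.4435 0.4431] 0.3 0.718
C [0.4328 0.2588] -13.0 0.063
C [0.4605 0.2347] 5.1 0.571
dp [-146.7 -153.1   51.5] roll 0.179
```

View pics/c6.png

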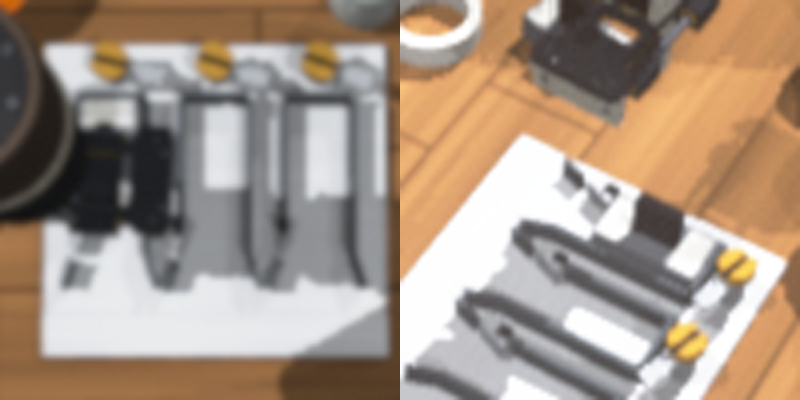

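Bay 2 is seated with its catch out behind it. C is unmoved and B looks occluded or knocked, so I'll check it later. Now C.

>>> send_rows(steps=[{"dp":[-36,-38,5],"roll":0.045,"jaw":60},{"dp":[-73,-76,15],"roll":0.09,"jaw":60},{"dp":[-110,-115,35],"roll":0.135,"jaw":60},{"dp":[-146.7,-153.1,51.5],"roll":0.179,"jaw":60},{"dp":[-146.7,-153.1,80],"roll":0.179,"jaw":60}])

```text
time_s: 7.28
tcp_pos: [0.4308, 0.2642, 0.0919]
eef_rot: [-179.8, -0.1, -13.3]
contact_force: [0.0, 0.4, 0.1]
gripper_width: 0.0528
gripper_force: 0.0
```

>>> send_rows(steps=[{"dp":[0,0,25],"roll":0,"jaw":60},{"dp":[0,0,31.5],"roll":0,"jaw":60},{"dp":[0,0,31.5],"roll":0,"jaw":60},{"dp":[0,0,31.5],"roll":0,"jaw":0},{"dp":[0,0,31.5],"roll":0,"jaw":0}])

```text
time_s: 7.9
tcp_pos: [0.432, 0.2608, 0.0604]
eef_rot: [-179.9, -0.0, -13.5]
contact_force: [0.4, 0.1, 0.1]
gripper_width: 0.0379
gripper_force: 0.0
```

>>> send_rows(steps=[{"dp":[0,0,0],"roll":0,"jaw":0},{"dp":[0,0,0],"roll":0,"jaw":0},{"dp":[0,0,0],"roll":0,"jaw":0},{"dp":[0,0,-40],"roll":0,"jaw":0},{"dp":[0,0,-90],"roll":0,"jaw":0}])

```text
time_s: 8.52
tcp_pos: [0.4307, 0.2597, 0.1494]
eef_rot: [179.8, 0.1, -13.5]
contact_force: [0.9, 1.6, -2.8]
gripper_width: 0.014
gripper_force: 30.0
```

```bash
python3 - <<'E'
from fit import *
st();c=app((.5692,.0999,.1715,-3.2248),(-146.7,-153.1,21.5),.179)
go(c,.451,-.0195,.15,-.35)
E
```

```text
t 8.53 tcp [0.4307 0.2597 0.1494] rot [ 1.7982e+02  1.0000e-01 -1.3520e+01] F [ 0.9  1.6 -2.8] M [ 0.24 -0.19  0.07] w 0.014 gf 30.0
cmd [  0.4313   0.261    0.15   -13.4807]
dp [ 84.5 268.2   0. ] roll -0.229
```

>>> send_rows(steps=[{"dp":[14,46,0],"roll":-0.045,"jaw":0},{"dp":[32,101,0],"roll":-0.09,"jaw":0},{"dp":[50,157,0],"roll":-0.14,"jaw":0},{"dp":[67,212,0],"roll":-0.19,"jaw":0},{"dp":[84.5,268.2,0],"roll":-0.229,"jaw":0}])

```text
time_s: 9.15
tcp_pos: [0.4507, -0.0217, 0.1496]
eef_rot: [-180.0, -0.0, -0.3]
contact_force: [0.8, -0.0, -1.6]
gripper_width: 0.0136
gripper_force: 30.0
```

>>> send_rows(steps=[{"dp":[0,0,20],"roll":0,"jaw":0},{"dp":[0,0,55],"roll":0,"jaw":0},{"dp":[0,0,78.5],"roll":0,"jaw":0},{"dp":[0,0,78.5],"roll":0,"jaw":0},{"dp":[0,0,78.5],"roll":0,"jaw":0}])

```text
time_s: 9.78
tcp_pos: [0.451, -0.02, 0.0713]
eef_rot: [180.0, 0.0, -0.4]
contact_force: [0.1, -0.7, -1.6]
gripper_width: 0.0142
gripper_force: 30.0
```

>>> send_rows(steps=[{"dp":[18,0,0],"roll":0,"jaw":0},{"dp":[40,0,0],"roll":0,"jaw":0},{"dp":[62,0,0],"roll":0,"jaw":0},{"dp":[80,0,0],"roll":0,"jaw":0},{"dp":[95,0,0],"roll":0,"jaw":0}])

```text
time_s: 10.4
tcp_pos: [0.5456, -0.0213, 0.0713]
eef_rot: [180.0, 0.1, -0.4]
contact_force: [-3.0, -4.6, -0.9]
gripper_width: 0.0139
gripper_force: 30.0
```

>>> send_rows(steps=[{"dp":[15,0,0],"roll":0,"jaw":0},{"dp":[30,0,0],"roll":0,"jaw":0},{"dp":[45,0,0],"roll":0,"jaw":0},{"dp":[57,0,0],"roll":0,"jaw":0},{"dp":[65,0,0],"roll":0,"jaw":0}])

```text
time_s: 11.02
tcp_pos: [0.6117, -0.0212, 0.0709]
eef_rot: [180.0, 0.0, -0.4]
contact_force: [-2.8, -4.4, -2.2]
gripper_width: 0.0141
gripper_force: 30.0
```

>>> send_rows(steps=[{"dp":[3,0,0],"roll":0,"jaw":0},{"dp":[6,0,0],"roll":0,"jaw":0},{"dp":[8,0,0],"roll":0,"jaw":0},{"dp":[8,0,0],"roll":0,"jaw":0},{"dp":[8,0,0],"roll":0,"jaw":0}])

```text
time_s: 11.65
tcp_pos: [0.6171, -0.0209, 0.0707]
eef_rot: [-180.0, 0.2, -0.4]
contact_force: [-6.7, 0.3, 0.6]
gripper_width: 0.0139
gripper_force: 30.0
```

>>> send_rows(steps=[{"dp":[0,0,0],"roll":0,"jaw":50},{"dp":[0,0,0],"roll":0,"jaw":50},{"dp":[0,0,-40],"roll":0,"jaw":50},{"dp":[0,0,-80],"roll":0,"jaw":50},{"dp":[-30,0,-100],"roll":0,"jaw":60}])

```text
time_s: 12.28
tcp_pos: [0.5916, -0.0205, 0.1736]
eef_rot: [-180.0, -0.3, -0.4]
contact_force: [-0.3, -0.1, -0.1]
gripper_width: 0.0486
gripper_force: 0.0
```

```bash
python3 - <<'E'
from fit import *
st();c=app((.619,-.0208,.0715,-.36),(-30,0,-100),0)
T=snap('top','top4');S=snap('scene','scene4')
for cams in ([T],[S]):
    p,f=fit(cams,CAS,[.4285,.383,-.25],grey); print(p[:2].round(4),np.degrees(p[2]).round(1),round(f,3))
go(c,.4273,.3845,.12,-15)
cv2.imwrite('pics/c7.png',np.hstack([cv2.resize(T['image'][140:300,130:330],(500,400),interpolation=2),cv2.resize(S['image'][130:230,300:375],(300,400),interpolation=2)]))
E
```

```text
t 12.28 tcp [ 0.5916 -0.0205  0.1736] rot [-179.96   -0.29   -0.38] F [-0.3 -0.1 -0.1] M [ 0.05  0.12 -0.1 ] w 0.0486 gf 0.0
cmd [ 0.589  -0.0206  0.1715 -0.36  ]
[0.4285 0.381 ] -14.5 0.351
[0.4223 0.3738] 2.9 0.665
dp [-164.2 -404.1   51.5] roll 0.256
```

View pics/c7.png

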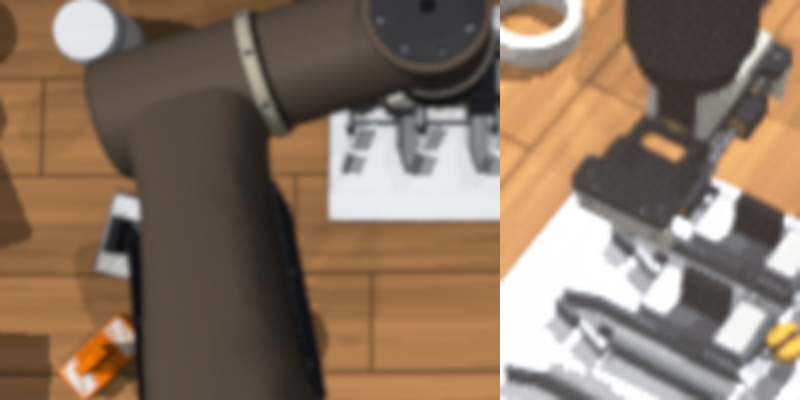

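B is still in place, partly hidden, with its left edges matching the earlier fit. Bay 1 is seated. Fetch B.

>>> send_rows(steps=[{"dp":[-20,-48,5],"roll":0.03,"jaw":60},{"dp":[-41,-101,5],"roll":0.06,"jaw":60},{"dp":[-62,-152,5],"roll":0.1,"jaw":60},{"dp":[-82,-202,5],"roll":0.13,"jaw":60},{"dp":[-103,-253,5],"roll":0.16,"jaw":60}])

```text
time_s: 13.0
tcp_pos: [0.4874, 0.2348, 0.1662]
eef_rot: [-179.9, -0.0, -9.6]
contact_force: [1.4, 0.7, 0.7]
gripper_width: 0.0527
gripper_force: 0.0
```

```bash
python3 - <<'E'
from fit import *
st();c=app((.589,-.0206,.1715,-.36),(-103,-253,5),.16)
go(c,.427,.384,.12,-14.7)
go(c,.427,.384,.06,-14.7)
E
```

```text
t 13.0 tcp [0.4874 0.2348 0.1662] rot [-1.7994e+02 -5.0000e-02 -9.6000e+00] F [1.4 0.7 0.7] M [ 0.04 -0.12  0.02] w 0.0527 gf 0.0
cmd [ 0.4876  0.233   0.1665 -9.5273]
dp [ -84.7 -138.8   46.5] roll 0.09
dp [ -84.7 -138.8  106.5] roll 0.09
```

>>> send_rows(steps=[{"dp":[-28,-46,5],"roll":0.03,"jaw":60},{"dp":[-56,-92,20],"roll":0.06,"jaw":60},{"dp":[-84.7,-138.8,40],"roll":0.09,"jaw":60},{"dp":[-84.7,-138.8,60],"roll":0.09,"jaw":60},{"dp":[-84.7,-138.8,85],"roll":0.09,"jaw":60}])

```text
time_s: 13.62
tcp_pos: [0.4271, 0.3854, 0.0804]
eef_rot: [-179.9, -0.0, -14.6]
contact_force: [-0.5, 0.3, -0.0]
gripper_width: 0.0526
gripper_force: 0.0
```

>>> send_rows(steps=[{"dp":[0,0,21.5],"roll":0,"jaw":60},{"dp":[0,0,21.5],"roll":0,"jaw":60},{"dp":[0,0,21.5],"roll":0,"jaw":60},{"dp":[0,0,21.5],"roll":0,"jaw":0},{"dp":[0,0,21.5],"roll":0,"jaw":0}])

```text
time_s: 14.25
tcp_pos: [0.4275, 0.384, 0.0604]
eef_rot: [-179.9, -0.0, -14.7]
contact_force: [-0.3, 0.5, 0.1]
gripper_width: 0.0382
gripper_force: 0.0
```

>>> send_rows(steps=[{"dp":[0,0,0],"roll":0,"jaw":0},{"dp":[0,0,0],"roll":0,"jaw":0},{"dp":[0,0,0],"roll":0,"jaw":0},{"dp":[0,0,-40],"roll":0,"jaw":0},{"dp":[0,0,-90],"roll":0,"jaw":0}])

```text
time_s: 14.88
tcp_pos: [0.4266, 0.3828, 0.1492]
eef_rot: [179.8, 0.1, -14.7]
contact_force: [1.4, 0.6, -1.5]
gripper_width: 0.0136
gripper_force: 30.0
```

```bash
python3 - <<'E'
from fit import *
st();c=app((.4876,.233,.1665,-9.5273),(-84.7,-138.8,16.5),.09)
go(c,.451,-.11,.15,-.35)
c=app(c,(80,250,0),-.12)
go(c,.451,-.11,.15,-.35)
E
```

```text
t 14.88 tcp [0.4266 0.3828 0.1492] rot [ 1.7981e+02  6.0000e-02 -1.4720e+01] F [ 1.4  0.6 -1.5] M [ 0.24 -0.14 -0.02] w 0.0136 gf 30.0
cmd [  0.427    0.3839   0.15   -14.6839]
dp [148.4 471.7   0. ] roll -0.25
cmd [ 0.4411  0.1218  0.15   -7.8084]
dp [ 41.3 228.3   0. ] roll -0.13
```

>>> send_rows(steps=[{"dp":[14,44,0],"roll":-0.02,"jaw":0},{"dp":[30,95,0],"roll":-0.045,"jaw":0},{"dp":[46,146,0],"roll":-0.07,"jaw":0},{"dp":[63,198,0],"roll":-0.095,"jaw":0},{"dp":[80,250,0],"roll":-0.12,"jaw":0}])

```text
time_s: 15.5
tcp_pos: [0.4408, 0.1199, 0.1496]
eef_rot: [-180.0, -0.0, -7.8]
contact_force: [1.4, 0.0, -1.1]
gripper_width: 0.014
gripper_force: 30.0
```

>>> send_rows(steps=[{"dp":[9,52,0],"roll":-0.03,"jaw":0},{"dp":[19,105,0],"roll":-0.06,"jaw":0},{"dp":[28,156,0],"roll":-0.09,"jaw":0},{"dp":[36,198,0],"roll":-0.115,"jaw":0},{"dp":[41.3,228.3,5],"roll":-0.13,"jaw":0}])

```text
time_s: 16.12
tcp_pos: [0.4508, -0.112, 0.1447]
eef_rot: [-180.0, -0.0, -0.4]
contact_force: [-0.0, 0.2, -1.7]
gripper_width: 0.0139
gripper_force: 30.0
```

>>> send_rows(steps=[{"dp":[0,0,20],"roll":0,"jaw":0},{"dp":[0,0,55],"roll":0,"jaw":0},{"dp":[0,0,73.5],"roll":0,"jaw":0},{"dp":[0,0,73.5],"roll":0,"jaw":0},{"dp":[0,0,73.5],"roll":0,"jaw":0}])

```text
time_s: 16.75
tcp_pos: [0.4511, -0.1102, 0.0715]
eef_rot: [-180.0, -0.0, -0.4]
contact_force: [0.7, -0.4, -1.0]
gripper_width: 0.0138
gripper_force: 30.0
```

>>> send_rows(steps=[{"dp":[18,0,0],"roll":0,"jaw":0},{"dp":[40,0,0],"roll":0,"jaw":0},{"dp":[62,0,0],"roll":0,"jaw":0},{"dp":[80,0,0],"roll":0,"jaw":0},{"dp":[95,0,0],"roll":0,"jaw":0}])

```text
time_s: 17.38
tcp_pos: [0.5465, -0.1115, 0.0712]
eef_rot: [180.0, 0.1, -0.4]
contact_force: [-2.0, -4.4, -1.8]
gripper_width: 0.014
gripper_force: 30.0
```

>>> send_rows(steps=[{"dp":[15,0,0],"roll":0,"jaw":0},{"dp":[30,0,0],"roll":0,"jaw":0},{"dp":[45,0,0],"roll":0,"jaw":0},{"dp":[57,0,0],"roll":0,"jaw":0},{"dp":[65,0,0],"roll":0,"jaw":0}])

```text
time_s: 18.0
tcp_pos: [0.6117, -0.1113, 0.071]
eef_rot: [180.0, -0.0, -0.4]
contact_force: [-1.5, -2.4, 0.3]
gripper_width: 0.0138
gripper_force: 30.0
```

>>> send_rows(steps=[{"dp":[3,0,0],"roll":0,"jaw":0},{"dp":[6,0,0],"roll":0,"jaw":0},{"dp":[8,0,0],"roll":0,"jaw":0},{"dp":[8,0,0],"roll":0,"jaw":0},{"dp":[8,0,0],"roll":0,"jaw":0}])

```text
time_s: 18.62
tcp_pos: [0.6161, -0.1111, 0.0705]
eef_rot: [-180.0, 0.3, -0.4]
contact_force: [-7.7, 0.6, 1.0]
gripper_width: 0.0139
gripper_force: 30.0
```

>>> send_rows(steps=[{"dp":[0,0,0],"roll":0,"jaw":50},{"dp":[0,0,0],"roll":0,"jaw":50},{"dp":[0,0,-40],"roll":0,"jaw":50},{"dp":[0,0,-90],"roll":0,"jaw":50},{"dp":[-20,-40,-130],"roll":0,"jaw":60}])

```text
time_s: 19.25
tcp_pos: [0.6007, -0.0722, 0.2032]
eef_rot: [180.0, -0.2, -0.5]
contact_force: [0.7, 1.5, 0.3]
gripper_width: 0.0491
gripper_force: 0.0
```

>>> send_rows(steps=[{"dp":[-20,-50,-10],"roll":0,"jaw":60},{"dp":[-40,-105,-20],"roll":0,"jaw":60},{"dp":[-60,-160,-20],"roll":0,"jaw":60},{"dp":[-80,-215,-20],"roll":0,"jaw":60},{"dp":[-100,-260,-20],"roll":0,"jaw":60}])

```text
time_s: 19.88
tcp_pos: [0.5006, 0.1918, 0.2219]
eef_rot: [-179.9, -0.1, -0.3]
contact_force: [-0.2, 0.4, -0.5]
gripper_width: 0.0529
gripper_force: 0.0
```

```bash
python3 - <<'E'
from fit import *
st();c=app((.619,-.111,.0715,-.36),(-20,-40,-130),0);c=app(c,(-100,-260,-20),0)
T=snap('top','top5');S=snap('scene','scene5')
q=w2px(S,[[.6975,y,.06] for y in(.0695,-.0205,-.1105)]).round().astype(int); print(q.tolist())
q2=w2px(T,[[.6975,y,.06] for y in(.0695,-.0205,-.1105)]).round().astype(int); print(q2.tolist())
L=np.vstack([np.hstack([cv2.resize(C['image'][v-20:v+20,u-20:u+20],(260,260),interpolation=2) for u,v in Q]) for C,Q in((T,q2),(S,q))])
cv2.imwrite('pics/c8.png',L)
cv2.imwrite('pics/c9.png',np.hstack([cv2.resize(S['image'][240:290,270:320],(400,400),interpolation=2),cv2.resize(T['image'][160:200,385:425],(400,400),interpolation=2)]))
E
```

```text
t 19.88 tcp [0.5006 0.1918 0.2219] rot [-1.7991e+02 -1.1000e-01 -3.4000e-01] F [-0.2  0.4 -0.5] M [ 0.01 -0.1  -0.04] w 0.0529 gf 0.0
cmd [ 0.5993 -0.0709  0.2015 -0.36  ]
cmd [ 0.5009  0.1897  0.2215 -0.36  ]
[[384, 196], [372, 215], [359, 235]]
[[279, 146], [308, 146], [337, 146]]
```

View pics/c8.png

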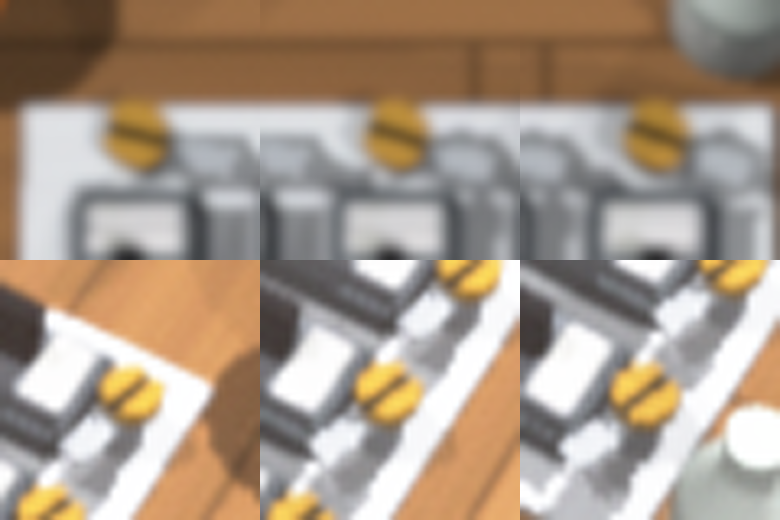

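View pics/c9.png

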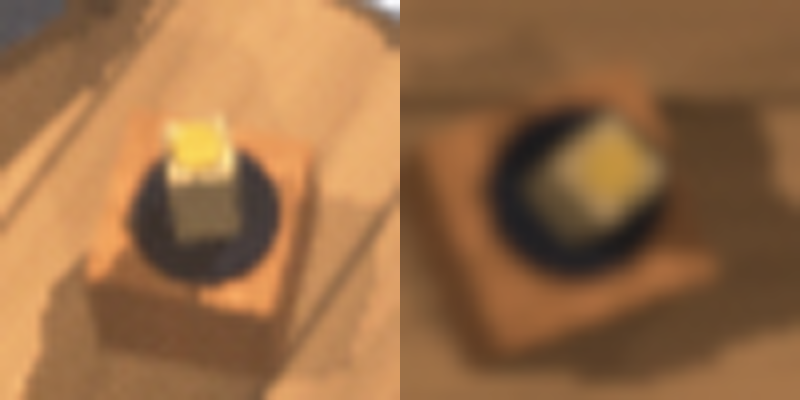

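The top row shows the lock heads at (138,136), (397,136) and (657,136), with slots tilted about 22-25° to the right and down. In c9 the handle is turned about 45°, and one face points to the scene camera. I'll measure the locks numerically.

```bash
cat > locks.py <<'E'
from fit import *
OFF={'T':np.array([-.0015,.002]),'S':np.array([.0016,-.0025])}
def locks(names):
    for k,n in names.items():
        C=load(n); im=cv2.resize(C['image'],None,fx=8,fy=8,interpolation=cv2.INTER_CUBIC)
        for y in(.0695,-.0205,-.1105):
            w0=np.array([.6965,y])-OFF[k]; u,v=w2px(C,[[*w0,.06]])[0]
            U=int((u+.5)*8);V=int((v+.5)*8);R=90
            sub=im[V-R:V+R,U-R:U+R]; h=cv2.cvtColor(sub,cv2.COLOR_BGR2HSV)
            m=((h[...,1]>110)&(h[...,0]>14)&(h[...,0]<32)).astype(np.uint8)
            m=cv2.morphologyEx(m,cv2.MORPH_CLOSE,np.ones((25,25)))
            nl,lab,stt,cen=cv2.connectedComponentsWithStats(m)
            i=lab[R,R] or 1+np.argmax(stt[1:,4]); (cx,cy)=cen[i]
            yy,xx=np.nonzero((lab==i)|(lab!=-1)); 
            P=px2w(C,np.c_[(xx+U-R+.5)/8-.5,(yy+V-R+.5)/8-.5],.06)[:,:2]
            cw=px2w(C,[((cx+U-R+.5)/8-.5,(cy+V-R+.5)/8-.5)],.06)[0,:2]
            g=h[...,2].astype(float)[yy,xx]; d=P-cw; rr=np.hypot(*d.T)<.0115
            w=np.clip(np.percentile(g[rr],50)-g[rr],0,None); d=d[rr]
            M=(d*w[:,None]).T@d; ev,V2=np.linalg.eigh(M); a=np.degrees(np.arctan2(V2[1,1],V2[0,1]))%180
            print(k,'head',(cw+OFF[k]).round(4),'slot heading mod180',a.round(1), 'area',stt[i,4])
E
python3 - <<'E'
from locks import *
locks(dict(T='top5',S='scene5'))
s=st();print(s['joints'].round(1))
go((.5009,.1897,.2215,-.36),.592,-.3065,.16,-45)
E
```

```text
T head [0.7026 0.0712] slot heading mod180 14.1 area 6456
T head [ 0.705  -0.0186] slot heading mod180 174.3 area 6968
T head [ 0.7099 -0.1091] slot heading mod180 7.9 area 10417
S head [0.698  0.0634] slot heading mod180 73.1 area 3642
S head [ 0.6972 -0.0253] slot heading mod180 71.8 area 4262
S head [ 0.6966 -0.1151] slot heading mod180 71.9 area 4636
t 19.98 tcp [0.5    0.1934 0.2218] rot [-1.7988e+02 -1.0000e-01 -1.4000e-01] F [-0.4 -0.2 -1. ] M [-0.04 -0.01  0.01] w 0.0523 gf 0.0
[ 42.1   8.2 -18.5  -0.  -63.1  47.8]
dp [ 94.2 495.6  61.5] roll 0.779
```

```bash
python3 - <<'E'
from locks import *
T,S=load('top5'),load('scene5')
f=lambda q,u,v:(q[0]-20+(u+.5)/6.5-.5,q[1]-20+(v+.5)/6.5-.5)
qT=[[279,146],[308,146],[337,146]];qS=[[384,196],[372,215],[359,235]]
a=px2w(T,[f(qT[0],138,136),f(qT[1],137,136),f(qT[2],137,136)],.06)[:,:2]+OFF['T']
b=px2w(S,[f(qS[0],130,133),f(qS[1],127,133),f(qS[2],125,134)],.06)[:,:2]+OFF['S']
print(a.round(4).tolist(),b.round(4).tolist())
c2=lambda u,v:((u+.5)/4.2-.5+330,(v+.5)/4.2-.5+130)
print('yellow',px2w(load('top0'),[c2(428,115)],.071))
E
```

```text
[[0.6952, 0.0678], [0.6947, -0.0214], [0.6942, -0.1111]] [[0.6977, 0.0645], [0.6974, -0.0251], [0.6968, -0.1138]]
yellow [[ 0.65903981 -0.39907212  0.071     ]]
```

>>> send_rows(steps=[{"dp":[10,50,0],"roll":0.09,"jaw":60},{"dp":[21,110,0],"roll":0.18,"jaw":60},{"dp":[32,170,0],"roll":0.27,"jaw":60},{"dp":[43,228,0],"roll":0.36,"jaw":60},{"dp":[54,285,0],"roll":0.45,"jaw":60}])

```text
time_s: 20.6
tcp_pos: [0.5536, -0.0982, 0.2218]
eef_rot: [-179.9, -0.1, -26.3]
contact_force: [0.4, 0.4, 1.4]
gripper_width: 0.0525
gripper_force: 0.0
```

```bash
python3 - <<'E'
from fit import *
s=st();c=app((.5009,.1897,.2215,-.36),(54,285,0),.45)
go(c,.592,-.3065,.16,-45)
E
```

```text
t 20.6 tcp [ 0.5536 -0.0982  0.2218] rot [-1.7994e+02 -1.0000e-01 -2.6340e+01] F [0.4 0.4 1.4] M [ 0.06 -0.18 -0.01] w 0.0525 gf 0.0
cmd [  0.5531  -0.0956   0.2215 -26.1431]
dp [127.8 172.2  61.5] roll 0.329
```

>>> send_rows(steps=[{"dp":[32,43,0],"roll":0.08,"jaw":60},{"dp":[64,86,5],"roll":0.16,"jaw":60},{"dp":[96,129,20],"roll":0.25,"jaw":60},{"dp":[127.8,172.2,40],"roll":0.329,"jaw":60},{"dp":[127.8,172.2,61.5],"roll":0.329,"jaw":60}])

```text
time_s: 21.22
tcp_pos: [0.5919, -0.3111, 0.1585]
eef_rot: [-180.0, -0.1, -45.3]
contact_force: [0.0, 1.0, -0.5]
gripper_width: 0.0523
gripper_force: 0.0
```

>>> send_rows(steps=[{"dp":[0,0,25],"roll":0,"jaw":60},{"dp":[0,0,50],"roll":0,"jaw":60},{"dp":[0,0,67],"roll":0,"jaw":60},{"dp":[0,0,67],"roll":0,"jaw":60},{"dp":[0,0,67],"roll":0,"jaw":60}])

```text
time_s: 21.85
tcp_pos: [0.5924, -0.3072, 0.0936]
eef_rot: [-180.0, -0.1, -45.0]
contact_force: [0.7, -0.4, -0.2]
gripper_width: 0.0528
gripper_force: 0.0
```

>>> send_rows(steps=[{"dp":[0,0,0],"roll":0,"jaw":0},{"dp":[0,0,0],"roll":0,"jaw":0},{"dp":[0,0,0],"roll":0,"jaw":0},{"dp":[0,0,0],"roll":0,"jaw":0},{"dp":[0,0,0],"roll":0,"jaw":0}], newtons=20)

```text
time_s: 22.48
tcp_pos: [0.5918, -0.3069, 0.0929]
eef_rot: [-180.0, -0.0, -45.0]
contact_force: [-1.3, 0.9, 3.9]
gripper_width: 0.0247
gripper_force: 19.6
```

```bash
python3 - <<'E'
from fit import *
s=st()
E
```

```text
t 22.48 tcp [ 0.5918 -0.3069  0.0929] rot [-1.800e+02 -2.000e-02 -4.502e+01] F [-1.3  0.9  3.9] M [ 0.18  0.34 -0.07] w 0.0247 gf 19.6
```

>>> send_rows(steps=[{"dp":[0,0,0],"roll":0,"jaw":0},{"dp":[0,0,0],"roll":0,"jaw":0},{"dp":[0,0,-15],"roll":0,"jaw":0},{"dp":[0,0,-50],"roll":0,"jaw":0},{"dp":[0,0,-90],"roll":0,"jaw":0}], newtons=60)

```text
time_s: 23.1
tcp_pos: [0.5912, -0.3067, 0.1832]
eef_rot: [180.0, 0.1, -45.0]
contact_force: [-0.0, -0.2, -1.8]
gripper_width: 0.0243
gripper_force: 57.9
```

>>> send_rows(steps=[{"dp":[0,0,-30],"roll":0,"jaw":0},{"dp":[0,0,-40],"roll":0,"jaw":0},{"dp":[0,0,-40],"roll":0,"jaw":0}])

```text
time_s: 23.48
tcp_pos: [0.5917, -0.3068, 0.2226]
eef_rot: [-180.0, -0.0, -45.0]
contact_force: [0.0, 0.1, -2.3]
gripper_width: 0.0241
gripper_force: 58.0
```

```bash
python3 - <<'E'
from fit import *
s=st()
S=snap('scene','scene6'); T=snap('top','top6')
u,v=w2px(S,[[.592,-.3065,.15]])[0].astype(int); print(u,v)
cv2.imwrite('pics/c10.png',cv2.resize(S['image'][v-30:v+40,u-35:u+35],(560,560),interpolation=2))
E
```

```text
t 23.48 tcp [ 0.5917 -0.3068  0.2226] rot [-1.7997e+02 -1.0000e-02 -4.5040e+01] F [ 0.   0.1 -2.3] M [ 0.06 -0.01 -0.02] w 0.0241 gf 58.0
293 254
```

View pics/c10.png

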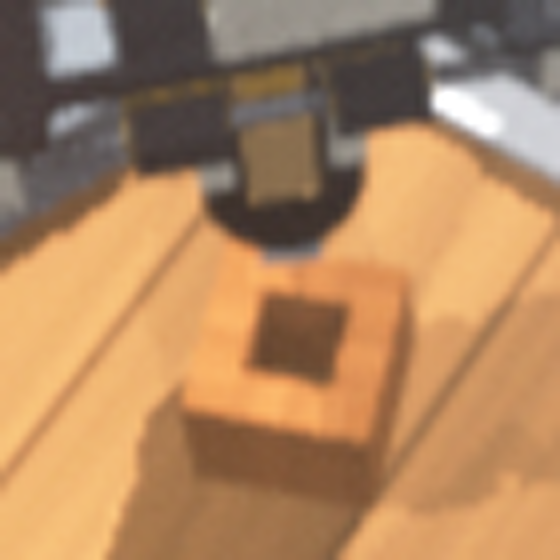

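The blade tip shows below the collar at (265-325, 250), about 21 mm wide and so seen broadside. The blade therefore lies along tool y. Next I compute the bottle clearance and the move to lock 0.

```bash
python3 - <<'E'
from locks import *
S=load('scene5')
print('bottle',px2w(S,[(359-20+235.5/6.5-.5,235-20+175.5/6.5-.5)],.15)[0][:2]+OFF['S'])
c=(.592,-.3065,.223,-45)
go(c,.65,-.13,.21,-19.5)
c=app(c,(-80,162,13),-.445)
go(c,.6955,-.1115,.155,-19.5)
E
```

```text
bottle [ 0.76624252 -0.15500506]
dp [ -83.8 -165.8   13. ] roll -0.445
cmd [  0.4209  -0.3645   0.21   -19.5034]
dp [ 174.4 -330.2   55. ] roll -0.0
```

>>> send_rows(steps=[{"dp":[-20,-40,2],"roll":-0.1,"jaw":0},{"dp":[-42,-83,5],"roll":-0.21,"jaw":0},{"dp":[-63,-125,9],"roll":-0.33,"jaw":0},{"dp":[-83.8,-165.8,13],"roll":-0.445,"jaw":0},{"dp":[-83.8,-165.8,13],"roll":-0.445,"jaw":0}])

```text
time_s: 24.2
tcp_pos: [0.6498, -0.1273, 0.2071]
eef_rot: [180.0, 0.2, -19.3]
contact_force: [0.1, 0.2, -1.6]
gripper_width: 0.0243
gripper_force: 58.0
```

```bash
python3 - <<'E'
from locks import *
st();c=app((.592,-.3065,.223,-45),(-83.8,-165.8,13),-.445)
go(c,.6955,-.1115,.155,-19.5)
E
```

```text
t 24.2 tcp [ 0.6498 -0.1273  0.2071] rot [179.95   0.19 -19.25] F [ 0.1  0.2 -1.6] M [-0.06  0.01  0.04] w 0.0243 gf 58.0
cmd [  0.65    -0.13     0.21   -19.5034]
dp [ 36.7 -32.6  55. ] roll -0.0
```

>>> send_rows(steps=[{"dp":[18,-16,10],"roll":0,"jaw":0},{"dp":[36.7,-32.6,25],"roll":0,"jaw":0},{"dp":[36.7,-32.6,45],"roll":0,"jaw":0},{"dp":[36.7,-32.6,55],"roll":0,"jaw":0},{"dp":[36.7,-32.6,55],"roll":0,"jaw":0}])

```text
time_s: 24.82
tcp_pos: [0.6943, -0.1125, 0.1532]
eef_rot: [179.9, 0.1, -19.6]
contact_force: [-0.4, -0.1, -2.0]
gripper_width: 0.0239
gripper_force: 58.0
```

```bash
python3 - <<'E'
from locks import *
st()
S=snap('scene','scene7')
cv2.imwrite('pics/c11.png',cv2.resize(S['image'][195:260,325:395],(700,650),interpolation=2)[:600])
E
```

```text
t 24.82 tcp [ 0.6943 -0.1125  0.1532] rot [ 1.7993e+02  1.4000e-01 -1.9570e+01] F [-0.4 -0.1 -2. ] M [-0.04 -0.01 -0.03] w 0.0239 gf 58.0
```

View pics/c11.png

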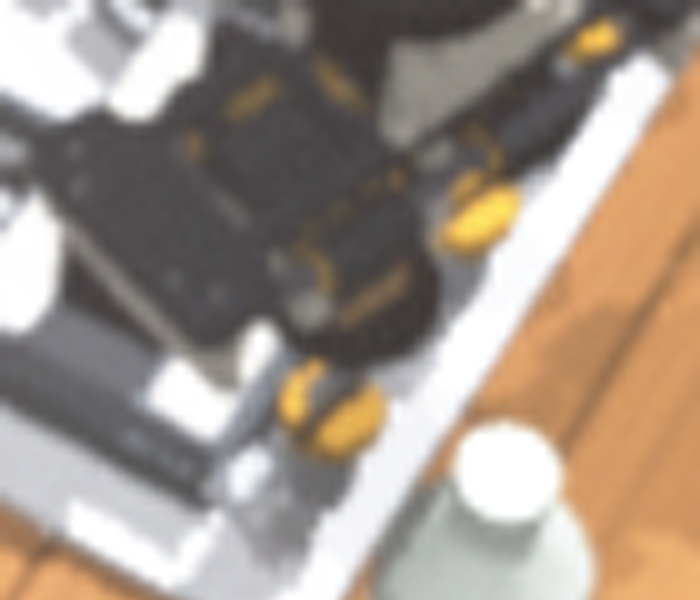

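The blade at (335,385) sits over the dark slot line running (312,425) to (345,385) on lock 0. I'll descend gently.

>>> send_rows(steps=[{"dp":[0,0,4],"roll":0,"jaw":0},{"dp":[0,0,6],"roll":0,"jaw":0},{"dp":[0,0,8],"roll":0,"jaw":0},{"dp":[0,0,10],"roll":0,"jaw":0},{"dp":[0,0,10],"roll":0,"jaw":0}])

```text
time_s: 25.5
tcp_pos: [0.6952, -0.1119, 0.1444]
eef_rot: [180.0, 0.0, -19.5]
contact_force: [0.0, -0.4, -1.3]
gripper_width: 0.0243
gripper_force: 58.0
```

It entered the slot without force. Go 2.5 mm deeper, then turn clockwise.

>>> send_rows(steps=[{"dp":[0,0,2.5],"roll":0,"jaw":0},{"dp":[0,0,2.5],"roll":0.1,"jaw":0},{"dp":[0,0,2.5],"roll":0.22,"jaw":0},{"dp":[0,0,2.5],"roll":0.34,"jaw":0},{"dp":[0,0,2.5],"roll":0.46,"jaw":0}])

```text
time_s: 26.12
tcp_pos: [0.6956, -0.1117, 0.1418]
eef_rot: [-180.0, -0.0, -46.1]
contact_force: [1.7, 0.2, -3.0]
gripper_width: 0.0238
gripper_force: 58.9
```

```bash
python3 - <<'E'
from locks import *
st()
E
```

```text
t 26.12 tcp [ 0.6956 -0.1117  0.1418] rot [-1.7997e+02 -1.0000e-02 -4.6100e+01] F [ 1.7  0.2 -3. ] M [ 0.26 -0.58  0.09] w 0.0238 gf 58.9
```

>>> send_rows(steps=[{"dp":[0,0,0],"roll":0.14,"jaw":0},{"dp":[0,0,0],"roll":0.28,"jaw":0},{"dp":[0,0,0],"roll":0.42,"jaw":0},{"dp":[0,0,0],"roll":0.56,"jaw":0},{"dp":[0,0,0],"roll":0.7,"jaw":0}])

```text
time_s: 26.75
tcp_pos: [0.6963, -0.1116, 0.1419]
eef_rot: [-179.9, 0.0, -86.2]
contact_force: [1.9, 0.1, -4.3]
gripper_width: 0.0243
gripper_force: 58.9
```

>>> send_rows(steps=[{"dp":[0,0,0],"roll":0.06,"jaw":0},{"dp":[0,0,0],"roll":0.12,"jaw":0},{"dp":[0,0,0],"roll":0.17,"jaw":0},{"dp":[0,0,0],"roll":0.2,"jaw":0},{"dp":[0,0,0],"roll":0.2,"jaw":0}])

```text
time_s: 27.38
tcp_pos: [0.696, -0.1117, 0.1421]
eef_rot: [-179.9, 0.0, -97.4]
contact_force: [3.8, 0.6, -3.6]
gripper_width: 0.0242
gripper_force: 58.9
```

```bash
python3 - <<'E'
from locks import *
st()
E
```

```text
t 27.38 tcp [ 0.696  -0.1117  0.1421] rot [-1.7992e+02  2.0000e-02 -9.7420e+01] F [ 3.8  0.6 -3.6] M [ 0.32 -1.79  0.05] w 0.0242 gf 58.9
```

>>> send_rows(steps=[{"dp":[0,0,0],"roll":0.03,"jaw":0},{"dp":[0,0,0],"roll":0.06,"jaw":0},{"dp":[0,0,0],"roll":0.06,"jaw":0}])

```text
time_s: 27.75
tcp_pos: [0.6954, -0.1117, 0.1423]
eef_rot: [-180.0, 0.0, -100.9]
contact_force: [2.5, 1.6, -1.6]
gripper_width: 0.0238
gripper_force: 59.3
```

```bash
python3 - <<'E'
from locks import *
st()
E
```

```text
t 27.75 tcp [ 0.6954 -0.1117  0.1423] rot [-1.7998e+02  2.0000e-02 -1.0090e+02] F [ 2.5  1.6 -1.6] M [ 1.03 -1.35  0.29] w 0.0238 gf 59.3
```

>>> send_rows(steps=[{"dp":[0,0,0],"roll":0.03,"jaw":0},{"dp":[0,0,0],"roll":0.06,"jaw":0},{"dp":[0,0,0],"roll":0.06,"jaw":0}])

```text
time_s: 28.12
tcp_pos: [0.6955, -0.1115, 0.1423]
eef_rot: [-180.0, 0.0, -104.4]
contact_force: [2.4, 3.4, -2.2]
gripper_width: 0.0237
gripper_force: 59.8
```

```bash
python3 - <<'E'
from locks import *
st()
E
```

```text
t 28.12 tcp [ 0.6955 -0.1115  0.1423] rot [-1.7997e+02  3.0000e-02 -1.0439e+02] F [ 2.4  3.4 -2.2] M [ 1.97 -1.38  0.51] w 0.0237 gf 59.8
```

Torque rose to 0.5 N m at about -104°, so lock 0 is at its stop. Back off, lift, and go on to lock 1.

>>> send_rows(steps=[{"dp":[0,0,0],"roll":-0.12,"jaw":0},{"dp":[0,0,0],"roll":-0.2,"jaw":0},{"dp":[0,0,0],"roll":-0.2,"jaw":0},{"dp":[0,0,-12],"roll":-0.2,"jaw":0},{"dp":[0,0,-22.5],"roll":-0.2,"jaw":0}])

```text
time_s: 28.75
tcp_pos: [0.6951, -0.1124, 0.1656]
eef_rot: [180.0, -0.0, -92.9]
contact_force: [0.1, 0.5, -2.0]
gripper_width: 0.024
gripper_force: 59.8
```

```bash
python3 - <<'E'
from locks import *
st(); c=(.6955,-.1115,.165,-104.3+11.46)
go(c,.696,-.0215,.165,-19.5)
c=app(c,(-40,0,0),-.74)
go(c,.696,-.0215,.155,-19.5)
E
```

```text
t 28.75 tcp [ 0.6951 -0.1124  0.1656] rot [ 1.7999e+02 -4.0000e-02 -9.2940e+01] F [ 0.1  0.5 -2. ] M [ 0.11 -0.13 -0.03] w 0.024 gf 59.8
dp [-89.9   4.    0. ] roll -1.28
cmd [  0.6975  -0.0715   0.165  -50.4411]
dp [-39.5 -30.7  10. ] roll -0.54
```

>>> send_rows(steps=[{"dp":[-8,0,0],"roll":-0.14,"jaw":0},{"dp":[-16,0,0],"roll":-0.29,"jaw":0},{"dp":[-24,0,0],"roll":-0.44,"jaw":0},{"dp":[-32,0,0],"roll":-0.59,"jaw":0},{"dp":[-40,0,0],"roll":-0.74,"jaw":0}])

```text
time_s: 29.38
tcp_pos: [0.6974, -0.0721, 0.1656]
eef_rot: [-180.0, -0.0, -50.2]
contact_force: [-0.3, 0.2, -1.4]
gripper_width: 0.0236
gripper_force: 59.8
```

>>> send_rows(steps=[{"dp":[-12,-9,0],"roll":-0.15,"jaw":0},{"dp":[-24,-19,0],"roll":-0.3,"jaw":0},{"dp":[-35,-27,0],"roll":-0.44,"jaw":0},{"dp":[-39.5,-30.7,3],"roll":-0.54,"jaw":0},{"dp":[-39.5,-30.7,8],"roll":-0.54,"jaw":0}])

```text
time_s: 30.0
tcp_pos: [0.6961, -0.0217, 0.1575]
eef_rot: [-180.0, -0.1, -19.6]
contact_force: [-0.0, 0.2, -1.8]
gripper_width: 0.0239
gripper_force: 59.8
```

>>> send_rows(steps=[{"dp":[0,0,0],"roll":0,"jaw":0},{"dp":[0,0,4],"roll":0,"jaw":0},{"dp":[0,0,8],"roll":0,"jaw":0},{"dp":[0,0,11],"roll":0,"jaw":0},{"dp":[0,0,12],"roll":0,"jaw":0}])

```text
time_s: 30.62
tcp_pos: [0.6957, -0.0221, 0.1442]
eef_rot: [180.0, 0.0, -19.5]
contact_force: [0.2, -0.2, -1.4]
gripper_width: 0.0237
gripper_force: 59.8
```

```bash
python3 - <<'E'
from locks import *
st()
E
```

```text
t 30.62 tcp [ 0.6957 -0.0221  0.1442] rot [ 1.7998e+02  3.0000e-02 -1.9540e+01] F [ 0.2 -0.2 -1.4] M [ 0.07 -0.01  0.03] w 0.0237 gf 59.8
```

>>> send_rows(steps=[{"dp":[0,0,2.5],"roll":0,"jaw":0},{"dp":[0,0,2.5],"roll":0.1,"jaw":0},{"dp":[0,0,2.5],"roll":0.22,"jaw":0},{"dp":[0,0,2.5],"roll":0.34,"jaw":0},{"dp":[0,0,2.5],"roll":0.46,"jaw":0}])

```text
time_s: 31.25
tcp_pos: [0.6959, -0.0215, 0.1418]
eef_rot: [-180.0, 0.0, -46.1]
contact_force: [0.1, 1.6, -2.5]
gripper_width: 0.0238
gripper_force: 59.8
```

```bash
python3 - <<'E'
from locks import *
st()
E
```

```text
t 31.25 tcp [ 0.6959 -0.0215  0.1418] rot [-1.7996e+02  2.0000e-02 -4.6100e+01] F [ 0.1  1.6 -2.5] M [ 0.82 -0.29  0.06] w 0.0238 gf 59.8
```

>>> send_rows(steps=[{"dp":[0,0,0],"roll":0.14,"jaw":0},{"dp":[0,0,0],"roll":0.28,"jaw":0},{"dp":[0,0,0],"roll":0.42,"jaw":0},{"dp":[0,0,0],"roll":0.56,"jaw":0},{"dp":[0,0,0],"roll":0.7,"jaw":0}])

```text
time_s: 31.88
tcp_pos: [0.6968, -0.0213, 0.142]
eef_rot: [-179.9, 0.0, -86.2]
contact_force: [2.5, 2.2, -3.6]
gripper_width: 0.0236
gripper_force: 59.8
```

>>> send_rows(steps=[{"dp":[0,0,0],"roll":0.07,"jaw":0},{"dp":[0,0,0],"roll":0.14,"jaw":0},{"dp":[0,0,0],"roll":0.22,"jaw":0},{"dp":[0,0,0],"roll":0.32,"jaw":0},{"dp":[0,0,0],"roll":0.32,"jaw":0}])

```text
time_s: 32.5
tcp_pos: [0.6971, -0.0214, 0.1421]
eef_rot: [-179.9, 0.1, -104.2]
contact_force: [5.0, 1.7, -5.8]
gripper_width: 0.0239
gripper_force: 59.8
```

```bash
python3 - <<'E'
from locks import *
st()
E
```

```text
t 32.5 tcp [ 0.6971 -0.0214  0.1421] rot [-1.7987e+02  7.0000e-02 -1.0424e+02] F [ 5.   1.7 -5.8] M [ 0.75 -2.39  0.43] w 0.0239 gf 59.8
```

Lock 1 is at its stop (0.43 N m). On to lock 2.

>>> send_rows(steps=[{"dp":[0,0,0],"roll":-0.12,"jaw":0},{"dp":[0,0,0],"roll":-0.2,"jaw":0},{"dp":[0,0,0],"roll":-0.2,"jaw":0},{"dp":[0,0,-12],"roll":-0.2,"jaw":0},{"dp":[0,0,-22.5],"roll":-0.2,"jaw":0}])

```text
time_s: 33.12
tcp_pos: [0.696, -0.0221, 0.1658]
eef_rot: [-180.0, -0.0, -92.9]
contact_force: [-0.3, 0.3, -1.5]
gripper_width: 0.0236
gripper_force: 59.8
```

>>> send_rows(steps=[{"dp":[-8,0,0],"roll":-0.14,"jaw":0},{"dp":[-16,0,0],"roll":-0.29,"jaw":0},{"dp":[-24,0,0],"roll":-0.44,"jaw":0},{"dp":[-32,0,0],"roll":-0.59,"jaw":0},{"dp":[-40,0,0],"roll":-0.74,"jaw":0}])

```text
time_s: 33.75
tcp_pos: [0.6981, 0.0182, 0.1657]
eef_rot: [-179.9, -0.0, -50.2]
contact_force: [0.0, 0.4, -1.7]
gripper_width: 0.0238
gripper_force: 59.8
```

>>> send_rows(steps=[{"dp":[-12,-9,0],"roll":-0.15,"jaw":0},{"dp":[-24,-19,0],"roll":-0.3,"jaw":0},{"dp":[-35,-27,0],"roll":-0.44,"jaw":0},{"dp":[-39.5,-30.7,3],"roll":-0.54,"jaw":0},{"dp":[-39.5,-30.7,8],"roll":-0.54,"jaw":0}])

```text
time_s: 34.38
tcp_pos: [0.6967, 0.0685, 0.1576]
eef_rot: [-180.0, -0.1, -19.5]
contact_force: [0.4, 0.1, -0.5]
gripper_width: 0.0236
gripper_force: 59.8
```

>>> send_rows(steps=[{"dp":[0,0,0],"roll":0,"jaw":0},{"dp":[0,0,4],"roll":0,"jaw":0},{"dp":[0,0,8],"roll":0,"jaw":0},{"dp":[0,0,11],"roll":0,"jaw":0},{"dp":[0,0,12],"roll":0,"jaw":0}])

```text
time_s: 35.0
tcp_pos: [0.6962, 0.0678, 0.1442]
eef_rot: [180.0, 0.0, -19.5]
contact_force: [0.2, 0.0, -0.7]
gripper_width: 0.0236
gripper_force: 59.8
```

```bash
python3 - <<'E'
from locks import *
st()
E
```

```text
t 35.0 tcp [0.6962 0.0678 0.1442] rot [ 1.7998e+02  2.0000e-02 -1.9540e+01] F [ 0.2  0.  -0.7] M [ 0.03 -0.03  0.01] w 0.0236 gf 59.8
```

>>> send_rows(steps=[{"dp":[0,0,2.5],"roll":0,"jaw":0},{"dp":[0,0,2.5],"roll":0.1,"jaw":0},{"dp":[0,0,2.5],"roll":0.22,"jaw":0},{"dp":[0,0,2.5],"roll":0.34,"jaw":0},{"dp":[0,0,2.5],"roll":0.46,"jaw":0}])

```text
time_s: 35.62
tcp_pos: [0.6965, 0.0685, 0.1417]
eef_rot: [-180.0, 0.0, -46.1]
contact_force: [1.2, 0.9, -3.7]
gripper_width: 0.0238
gripper_force: 59.8
```

```bash
python3 - <<'E'
from locks import *
st()
E
```

```text
t 35.62 tcp [0.6965 0.0685 0.1417] rot [-1.7996e+02  2.0000e-02 -4.6100e+01] F [ 1.2  0.9 -3.7] M [ 0.81 -0.43  0.05] w 0.0238 gf 59.8
```

>>> send_rows(steps=[{"dp":[0,0,0],"roll":0.14,"jaw":0},{"dp":[0,0,0],"roll":0.28,"jaw":0},{"dp":[0,0,0],"roll":0.42,"jaw":0},{"dp":[0,0,0],"roll":0.56,"jaw":0},{"dp":[0,0,0],"roll":0.7,"jaw":0}])

```text
time_s: 36.25
tcp_pos: [0.6973, 0.0687, 0.142]
eef_rot: [-179.9, 0.1, -86.2]
contact_force: [3.1, 1.0, -3.7]
gripper_width: 0.0235
gripper_force: 59.8
```

>>> send_rows(steps=[{"dp":[0,0,0],"roll":0.07,"jaw":0},{"dp":[0,0,0],"roll":0.14,"jaw":0},{"dp":[0,0,0],"roll":0.22,"jaw":0},{"dp":[0,0,0],"roll":0.32,"jaw":0},{"dp":[0,0,0],"roll":0.32,"jaw":0}])

```text
time_s: 36.88
tcp_pos: [0.6976, 0.0687, 0.1421]
eef_rot: [-179.9, 0.1, -104.2]
contact_force: [5.8, 0.8, -5.5]
gripper_width: 0.0238
gripper_force: 59.8
```

```bash
python3 - <<'E'
from locks import *
st()
E
```

```text
t 36.88 tcp [0.6976 0.0687 0.1421] rot [-1.7987e+02  8.0000e-02 -1.0424e+02] F [ 5.8  0.8 -5.5] M [ 0.83 -2.38  0.44] w 0.0238 gf 59.8
```

>>> send_rows(steps=[{"dp":[0,0,0],"roll":-0.12,"jaw":0},{"dp":[0,0,0],"roll":-0.2,"jaw":0},{"dp":[0,0,0],"roll":-0.2,"jaw":0},{"dp":[0,0,-20],"roll":-0.2,"jaw":0},{"dp":[0,0,-60],"roll":-0.2,"jaw":0}])

```text
time_s: 37.5
tcp_pos: [0.6948, 0.0675, 0.2005]
eef_rot: [179.7, -0.1, -92.9]
contact_force: [0.3, 0.8, -1.2]
gripper_width: 0.0235
gripper_force: 59.8
```

```bash
python3 - <<'E'
from locks import *
st(); c=(.6965,.0685,.2025,-92.85)
go(c,.62,-.12,.23,-60)
c=app(c,(188,-79,-20),-.55)
go(c,.592,-.3065,.223,-45)
E
```

```text
t 37.5 tcp [0.6948 0.0675 0.2005] rot [ 1.7972e+02 -9.0000e-02 -9.2940e+01] F [ 0.3  0.8 -1.2] M [ 0.12 -0.2  -0.01] w 0.0235 gf 59.8
dp [192.1  67.  -27.5] roll -0.573
cmd [  0.7661  -0.1232   0.2225 -61.3373]
dp [ 77.4 240.6  -0.5] roll -0.285
```

>>> send_rows(steps=[{"dp":[38,13,-10],"roll":-0.11,"jaw":0},{"dp":[77,27,-20],"roll":-0.23,"jaw":0},{"dp":[115,40,-27.5],"roll":-0.34,"jaw":0},{"dp":[154,54,-27.5],"roll":-0.46,"jaw":0},{"dp":[192.1,67,-27.5],"roll":-0.573,"jaw":0}])

```text
time_s: 38.12
tcp_pos: [0.6188, -0.1218, 0.2299]
eef_rot: [180.0, 0.0, -59.9]
contact_force: [-0.1, -0.6, -1.3]
gripper_width: 0.0236
gripper_force: 59.8
```

```bash
python3 - <<'E'
from locks import *
st(); c=(.6965,.0685,.2025,-92.85)
c=app(c,(192.1,67,-27.5),-.573)
go(c,.592,-.3065,.223,-45)
T=snap('top','top8');S=snap('scene','scene8')
cv2.imwrite('pics/c12.png',np.hstack([cv2.resize(T['image'][135:235,255:355],(400,400),interpolation=2),cv2.resize(S['image'][165:265,310:410],(400,400),interpolation=2)]))
E
```

```text
t 38.12 tcp [ 0.6188 -0.1218  0.2299] rot [ 1.7999e+02  1.0000e-02 -5.9870e+01] F [-0.1 -0.6 -1.3] M [-0.   -0.08  0.02] w 0.0236 gf 59.8
cmd [  0.62    -0.12     0.23   -60.0195]
dp [147.5 117.5   7. ] roll -0.262
```

View pics/c12.png

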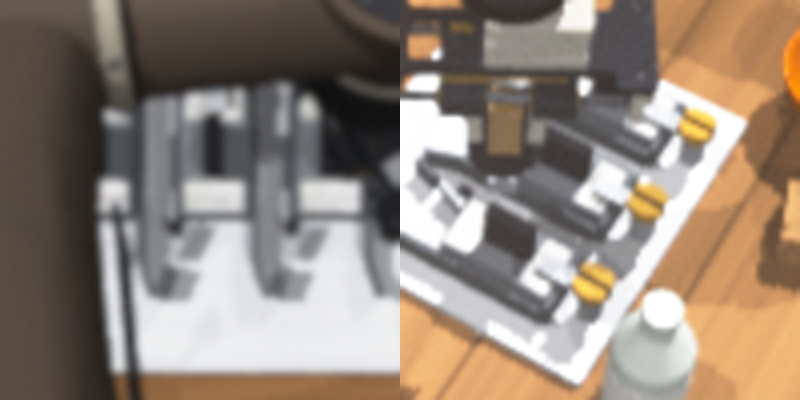

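All three locks are turned with their arms over the cassettes (slots along the tray's x). Now return the driver.

>>> send_rows(steps=[{"dp":[29,23,0],"roll":-0.05,"jaw":0},{"dp":[66,53,0],"roll":-0.12,"jaw":0},{"dp":[105,84,0],"roll":-0.19,"jaw":0},{"dp":[135,108,3],"roll":-0.24,"jaw":0},{"dp":[147.5,117.5,7],"roll":-0.262,"jaw":0}])

```text
time_s: 38.85
tcp_pos: [0.5909, -0.3089, 0.2223]
eef_rot: [180.0, 0.0, -45.1]
contact_force: [-0.1, 0.9, -1.0]
gripper_width: 0.0238
gripper_force: 59.8
```

>>> send_rows(steps=[{"dp":[0,0,0],"roll":0,"jaw":0},{"dp":[0,0,20],"roll":0,"jaw":0},{"dp":[0,0,40],"roll":0,"jaw":0},{"dp":[0,0,52],"roll":0,"jaw":0},{"dp":[0,0,60],"roll":0,"jaw":0}])

```text
time_s: 39.48
tcp_pos: [0.5919, -0.3065, 0.1622]
eef_rot: [180.0, 0.0, -45.0]
contact_force: [-0.0, -0.0, -1.4]
gripper_width: 0.0234
gripper_force: 59.8
```

>>> send_rows(steps=[{"dp":[0,0,10],"roll":0,"jaw":0},{"dp":[0,0,22],"roll":0,"jaw":0},{"dp":[0,0,36],"roll":0,"jaw":0},{"dp":[0,0,50],"roll":0,"jaw":0},{"dp":[0,0,60],"roll":0,"jaw":0}])

```text
time_s: 40.1
tcp_pos: [0.5913, -0.307, 0.1012]
eef_rot: [180.0, 0.1, -45.0]
contact_force: [0.3, 0.8, -2.1]
gripper_width: 0.0239
gripper_force: 59.8
```

>>> send_rows(steps=[{"dp":[0,0,5],"roll":0,"jaw":0},{"dp":[0,0,8],"roll":0,"jaw":0},{"dp":[0,0,9],"roll":0,"jaw":0},{"dp":[0,0,9.5],"roll":0,"jaw":0}])

```text
time_s: 40.6
tcp_pos: [0.5919, -0.3071, 0.0934]
eef_rot: [-180.0, -0.0, -45.0]
contact_force: [1.3, 0.2, -1.0]
gripper_width: 0.0236
gripper_force: 59.8
```

Picture allowance is used up, so the rest is by numbers. Settle and release the driver, lift clear, and work out the knob.

>>> send_rows(steps=[{"dp":[0,0,0.5],"roll":0,"jaw":0},{"dp":[0,0,0.5],"roll":0,"jaw":30},{"dp":[0,0,0.5],"roll":0,"jaw":50},{"dp":[0,0,0.5],"roll":0,"jaw":60},{"dp":[0,0,0.5],"roll":0,"jaw":60}])

```text
time_s: 41.22
tcp_pos: [0.5917, -0.307, 0.0926]
eef_rot: [-180.0, -0.0, -45.0]
contact_force: [-0.3, 0.7, 0.3]
gripper_width: 0.0499
gripper_force: 0.0
```

>>> send_rows(steps=[{"dp":[0,0,-25],"roll":0,"jaw":60},{"dp":[0,0,-75],"roll":0,"jaw":60},{"dp":[0,0,-110],"roll":0,"jaw":60},{"dp":[-40,0,-130],"roll":-0.05,"jaw":60},{"dp":[-100,0,-130],"roll":-0.1,"jaw":60}])

```text
time_s: 41.85
tcp_pos: [0.5217, -0.2364, 0.2239]
eef_rot: [-179.9, -0.2, -39.3]
contact_force: [-0.2, 1.2, 0.3]
gripper_width: 0.0524
gripper_force: 0.0
```

```bash
python3 - <<'E'
from locks import *
st(); c=app((.592,-.3065,.093,-45),(-100,0,-130),-.1)
T=snap('top','top9');S=snap('scene','scene9')
def yel(im):
    h=cv2.cvtColor(im,cv2.COLOR_BGR2HSV).astype(float)
    return 1/(1+np.exp(-(h[...,0]-15.5)/.7))/(1+np.exp(-(h[...,2]-65)/6.))
H=[box(-.012,.012,-.012,.012,.071,.121)]
for k,C in(('T',T),('S',S)):
    p,f=fit([C],H,[.592,-.306,-.78],yel,pad=3); print('handle',k,(p[:2]+OFF[k]).round(4),np.degrees(p[2]).round(1)%90,round(f,3))
T0=load('top0');S0=load('scene0')
c2=lambda u,v:((u+.5)/4.2-.5+330,(v+.5)/4.2-.5+130)
P=px2w(T0,[c2(264,455),c2(279,428)],.096)[:,:2]; d=P[1]-P[0]; print('pointer',P.round(4)+OFF['T'],np.degrees(np.arctan2(d[1],d[0])))
# dark knob fit
t=np.linspace(0,2*np.pi,24)
dark=lambda im:1/(1+np.exp((im.max(2).astype(float)-62)/6))
bar=box(-.03,.03,-.007,.007,.066,.096)
for rd in(.018,.022,.026):
    disc=np.vstack([np.c_[rd*np.cos(t),rd*np.sin(t),np.full(24,z)] for z in(.055,.066)])
    for k,C in(('T',T0),('S',S0)):
        p,f=fit([C],[disc,bar],[.4015-OFF[k][0],-.268-OFF[k][1],-.38],dark,pad=3); print(rd,k,(p[:2]+OFF[k]).round(4),np.degrees(p[2]).round(1),round(f,3))
go(c,.4013,-.268,.16,-22)
E
```

```text
t 41.85 tcp [ 0.5217 -0.2364  0.2239] rot [-1.7993e+02 -1.6000e-01 -3.9260e+01] F [-0.2  1.2  0.3] M [ 0.27  0.03 -0.02] w 0.0524 gf 0.0
cmd [  0.5213  -0.2358   0.223  -39.2704]
handle T [ 0.6043 -0.3249] 41.5 0.587
handle S [ 0.5911 -0.3035] 38.5 0.355
pointer [[ 0.4118 -0.2686]
 [ 0.4306 -0.2796]] -30.07940198857836
0.018 T [ 0.4018 -0.2601] -3.3 0.408
0.018 S [ 0.4218 -0.2921] -21.9 0.686
0.022 T [ 0.4024 -0.2596] -7.1 0.339
0.022 S [ 0.4019 -0.2738] -37.7 0.766
0.026 T [ 0.3989 -0.267 ] -61.5 0.24
0.026 S [ 0.403  -0.2706] -31.8 0.782
dp [-72.5 100.9  63. ] roll -0.301
```

>>> send_rows(steps=[{"dp":[-20,28,5],"roll":-0.08,"jaw":60},{"dp":[-40,56,20],"roll":-0.16,"jaw":60},{"dp":[-58,81,40],"roll":-0.24,"jaw":60},{"dp":[-72.5,100.9,63],"roll":-0.301,"jaw":60},{"dp":[-72.5,100.9,63],"roll":-0.301,"jaw":60}])

```text
time_s: 42.58
tcp_pos: [0.3985, -0.2684, 0.1583]
eef_rot: [180.0, 0.2, -22.1]
contact_force: [1.2, 0.3, 0.6]
gripper_width: 0.0525
gripper_force: 0.0
```

>>> send_rows(steps=[{"dp":[0,0,25],"roll":0,"jaw":60},{"dp":[0,0,45],"roll":0,"jaw":60},{"dp":[0,0,60],"roll":0,"jaw":60},{"dp":[0,0,76],"roll":0,"jaw":60},{"dp":[0,0,76],"roll":0,"jaw":60}])

```text
time_s: 43.2
tcp_pos: [0.4012, -0.2684, 0.0831]
eef_rot: [180.0, 0.1, -22.1]
contact_force: [-0.8, 1.0, -0.3]
gripper_width: 0.0528
gripper_force: 0.0
```

>>> send_rows(steps=[{"dp":[0,0,0],"roll":0,"jaw":0},{"dp":[0,0,0],"roll":0,"jaw":0},{"dp":[0,0,0],"roll":0,"jaw":0},{"dp":[0,0,0],"roll":0,"jaw":0},{"dp":[0,0,0],"roll":0,"jaw":0}], newtons=20)

```text
time_s: 43.82
tcp_pos: [0.4009, -0.2688, 0.0838]
eef_rot: [180.0, -0.0, -22.0]
contact_force: [-1.3, -3.3, 2.1]
gripper_width: 0.0138
gripper_force: 20.0
```

```bash
python3 - <<'E'
from locks import *
print(st()['joints'].round(1))
E
```

```text
t 43.83 tcp [ 0.4009 -0.2688  0.0838] rot [ 1.7997e+02 -1.0000e-02 -2.2050e+01] F [-1.3 -3.3  2.1] M [-1.    0.41 -0.16] w 0.0138 gf 20.0
[-10.4  12.2 -34.9   0.  -43.   78.3]
```

Gripped squarely (13.8 mm). Turn clockwise.

>>> send_rows(steps=[{"dp":[0,0,0],"roll":0.1,"jaw":0},{"dp":[0,0,0],"roll":0.24,"jaw":0},{"dp":[0,0,0],"roll":0.38,"jaw":0},{"dp":[0,0,0],"roll":0.52,"jaw":0},{"dp":[0,0,0],"roll":0.66,"jaw":0}], newtons=35)

```text
time_s: 44.45
tcp_pos: [0.4018, -0.268, 0.0838]
eef_rot: [-179.9, -0.0, -60.1]
contact_force: [1.9, 6.0, 2.4]
gripper_width: 0.0137
gripper_force: 35.0
```

>>> send_rows(steps=[{"dp":[0,0,0],"roll":0.14,"jaw":0},{"dp":[0,0,0],"roll":0.28,"jaw":0},{"dp":[0,0,0],"roll":0.42,"jaw":0},{"dp":[0,0,0],"roll":0.53,"jaw":0},{"dp":[0,0,0],"roll":0.53,"jaw":0}])

```text
time_s: 45.08
tcp_pos: [0.4028, -0.2677, 0.0839]
eef_rot: [-179.8, 0.0, -90.3]
contact_force: [4.4, 6.7, -0.5]
gripper_width: 0.0138
gripper_force: 35.0
```

```bash
python3 - <<'E'
from locks import *
st()
E
```

```text
t 45.08 tcp [ 0.4028 -0.2677  0.0839] rot [-1.798e+02  4.000e-02 -9.033e+01] F [ 4.4  6.7 -0.5] M [ 2.73 -1.83 -0.19] w 0.0138 gf 35.0
```

>>> send_rows(steps=[{"dp":[0,0,0],"roll":0,"jaw":30},{"dp":[0,0,0],"roll":0,"jaw":50},{"dp":[0,0,0],"roll":0,"jaw":60},{"dp":[0,0,-30],"roll":0,"jaw":60},{"dp":[0,0,-80],"roll":0,"jaw":60}])

```text
time_s: 45.7
tcp_pos: [0.3995, -0.2682, 0.163]
eef_rot: [179.7, 0.1, -90.3]
contact_force: [1.3, -0.5, 0.1]
gripper_width: 0.0523
gripper_force: 0.0
```

>>> send_rows(steps=[{"dp":[0,0,-50],"roll":0,"jaw":60},{"dp":[-40,20,-80],"roll":0,"jaw":60},{"dp":[-95,40,-100],"roll":0,"jaw":60},{"dp":[-150,60,-100],"roll":0,"jaw":60},{"dp":[-205,70,-100],"roll":0,"jaw":60}])

```text
time_s: 46.32
tcp_pos: [0.3306, -0.0623, 0.2639]
eef_rot: [-179.9, 0.1, -90.3]
contact_force: [0.5, 1.0, -0.1]
gripper_width: 0.0526
gripper_force: 0.0
```

>>> send_rows(steps=[{"dp":[-55,20,0],"roll":0,"jaw":60},{"dp":[-110,30,0],"roll":0,"jaw":60},{"dp":[-165,20,0],"roll":0,"jaw":60},{"dp":[-220,10,0],"roll":0,"jaw":60},{"dp":[-260,0,0],"roll":0,"jaw":60}])

```text
time_s: 46.95
tcp_pos: [0.3327, 0.199, 0.2637]
eef_rot: [-180.0, 0.0, -90.1]
contact_force: [0.5, -1.1, 0.6]
gripper_width: 0.0526
gripper_force: 0.0
```

```bash
python3 - <<'E'
from locks import *
st()
T=snap('top','top10');S=snap('scene','scene10')
def yel(im):
    h=cv2.cvtColor(im,cv2.COLOR_BGR2HSV).astype(float)
    return 1/(1+np.exp(-(h[...,0]-15.5)/.7))/(1+np.exp(-(h[...,2]-65)/6.))
H=[box(-.012,.012,-.012,.012,.071,.121)]
for k,C in(('T',T),('S',S)):
    p,f=fit([C],H,[.592,-.306,-.78],yel,pad=3); print('handle',k,(p[:2]+OFF[k]).round(4),np.degrees(p[2]).round(1)%90,round(f,3))
# brightness sampled along bar top (z=.097) at off / run headings, both cameras, before and after
for n,k in(('top0','T'),('top10','T'),('scene0','S'),('scene10','S')):
    C=load(n); out=[]
    for a in(-22,-91):
        a=np.radians(a); W=[[.4018+s*np.cos(a)-OFF[k][0],-.268+s*np.sin(a)-OFF[k][1],.096] for s in(.012,.018,.024)]
        q=w2px(C,W).astype(np.float32); g=cv2.cvtColor(C['image'],cv2.COLOR_BGR2GRAY)
        out.append([int(cv2.getRectSubPix(g,(3,3),tuple(map(float,x))).max()) for x in q])
    print(n,'off heading',out[0],'run heading',out[1])
locks(dict(S='scene10'))
a,b=load('scene5')['image'].astype(int),S['image'].astype(int)
E
```

```text
t 46.95 tcp [0.3327 0.199  0.2637] rot [-1.7998e+02  3.0000e-02 -9.0120e+01] F [ 0.5 -1.1  0.6] M [-0.01 -0.13  0.  ] w 0.0526 gf 0.0
handle T [ 0.5929 -0.3068] 54.6 0.173
handle S [ 0.593  -0.3061] 39.9 0.308
top0 off heading [103, 111, 117] run heading [28, 38, 75]
top10 off heading [30, 41, 79] run heading [115, 145, 145]
scene0 off heading [196, 199, 214] run heading [57, 57, 58]
scene10 off heading [58, 54, 58] run heading [173, 193, 209]
S head [0.6985 0.0641] slot heading mod180 178.8 area 3526
S head [ 0.6981 -0.0249] slot heading mod180 0.8 area 4096
S head [ 0.6975 -0.1145] slot heading mod180 177.0 area 4488
```

Everything checks out: the knob pointer is on run, the driver is in its stand, and all lock slots lie along x. Handing in.

```bash
python3 -c "
from plant import r
print(r.close_job())"
```

```text
the job is handed in; nothing more can be done
None
```

The job is handed in at about 47 s of the 210 s: all three cassettes seated, their locks turned to the stop with the screwdriver, the screwdriver back in its stand, and the knob at run; no verdict was returned.

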